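# Fresh dose pot from under the shelf to the tablet dispenser

## Task

Take just the top pot off the pile of wider steel pots under the rack's shelf and stand it upright in the one free well of the dispenser's turntable, setting it down rather than dropping it. Then turn the turntable one click anticlockwise (seen from above) by its pegs, so that this pot stands right under the tablet chute and the other three pots ride along in their wells. Leave the rest of that pile, the pile of narrower pots and the little upright vial where they are.

Things in the scene. Friction and masses are not known exactly. Their poses are not given: they have to be found in the camera images.
- pot_top: Top one of three wider steel pots nested on the rack. Round, open, stepped, 45 mm high: foot 42 mm wide up to 20 mm, then a flared band, 59 mm wide at 22 mm to 62 mm at the rim; wall 3 mm; 40 to 90 g. Origin: centre of underside, z up. Pitch in the pile 25 mm, so only its upper 25 mm stick out above the next rim, which is as wide: fingers reaching lower take both. Its foot rests inside the next.
- pot_mid: The second pot of that pile, the same shape, 25 mm below the top one; it must stay. Origin at the centre of its underside.
- cup_top: The top one of a like pile of three narrower steel pots (46 mm rim, 34 mm high, 19 mm pitch), 124 mm beside the wider pile, on its left or its right; it must stay. Origin at the centre of its underside.
- rack: Fixed white rack. Origin midway between the piles, at table height; x to its back, y along it. Base top at 12 mm; piles at x 0, y +62 and -62 mm. A shelf 270 mm wide roofs x 10 to 135 mm at heights 160 to 172 mm, cartons on it to 252 mm, flush with its front: the piles' rear halves are covered, a vertical gripper is blocked. Posts at x 115, y +-120 mm. Open at front (-x, towards the robot).
- dispenser: Fixed tablet dispenser with the turntable. Origin on the turntable's axis, at the table top; x points from the axis to the chute and the dispenser's housing (housing from x = 155 to 255 mm, 140 mm wide, 230 mm high; its arm reaches in to x = 65 mm at heights 104 to 153 mm).
- chute (a point): Centre of the lower end of the tablet chute, 78 mm from the turntable's axis, 104 mm above the table.
- table_turn (a joint): Turn of the turntable, rad, 0 at the start, growing anticlockwise seen from above. Aluminium disc 260 mm across, top at 32 mm, four wells 90 degrees apart at radius 78 mm and four upright steel pegs halfway between them at radius 114 mm. Sprung detent every 90 degrees (push of 2 to 4 N at a peg; past half way it pulls itself into the next).
- well_free (a point): Centre of the floor (the disc's top) of the one free well, a raised ring with a 50 mm bore, 5 mm high; at the start one place clockwise of the chute. Turns with the disc.
- peg (a point): Centre of the top end of one peg, the one on the robot's side and 135 degrees anticlockwise of the chute at the start; 14 mm in diameter, 58 mm tall above the disc (top 90 mm above the table). Turns with the disc.
- well_chute (a point): Centre of the floor of the well that is under the chute at the start. Turns with the disc.
- well_b (a point): The same of the well 90 degrees anticlockwise of the chute at the start.
- well_c (a point): The same of the well across from the chute at the start (on the robot's side).
- dose_a: A pot like the wider ones, standing in the well under the chute at the start. Origin at the centre of its underside.
- dose_b: A like pot in the well 90 degrees anticlockwise of the chute.
- dose_c: A like pot in the well across from the chute.
- vial: Loose upright vial, 24 mm in diameter, 45 mm high, to be left alone. Origin at the centre of its underside.
Not all that is in view belongs to the job. What is shaped like the dose_a but purple is not meant.

How it is judged:
By the outcome, as a careful person would: the job done as asked, in the order asked, and still so for the second after the job is handed in, with the robot touching nothing.
It also fails if it takes over 64 s, if anything falls off the work surface, if the arm or the gripper's body presses on something with over 40 N, if the wrist force passes 120 N, or if a joint passes its speed limit or range.

## Robot

A 6-joint arm with a two-finger parallel gripper is mounted at the origin on the work surface. World frame = base frame: x ahead of the robot, y to its left, z up, the work surface at z = 0. Lengths are in m, angles in rad, forces in N, time in s.
With the tool pointing down it reaches from about 0.275 to 0.725 m from the base axis. Payload 5.6 kg.
Tool frame: the origin (TCP) lies midway between the tips of the shut fingers; the grasp point (between the pads) lies 19 mm behind it; z points along the fingers, y is the line along which they close (so a half turn about z gives the same grasp; the last joint's range is limited). The gripper opens to 85 mm and grips with 20 to 120 N. Pads are 22 mm wide; open, the fingers measure 114 mm over their backs; the gripper's body (76 mm by 85 mm) begins 54 mm behind the grasp point. The pads swing forward as they close: fully open they stand 13 mm farther back than shut.
Start: joints at [-0.985, 0.255, 0.108, 0, -1.424, -0.285], TCP at [0.163, -0.525, 0.203] pointing down, gripper open.
Joint ranges: [-2.95, 2.95], [-1.21, 1.97], [-1.09, 1.5], [-2.87, 1.71], [-2.94, -0.07], [-3.05, 3.05]. Speed limits (rad/s): [2.57, 2.57, 3.14, 3.14, 3.14, 3.14].

## Interface

Orientations are given as a 3x3 rotation matrix whose columns are the frame's x, y, z axes.
In Python, from workcell import bot gives the robot as it stands. The module is installed in compiled form; this text tells all that it offers.
- The arm moves only by the tool drive_tool, never from a script. Its argument "increments" is a list of rows, each an object with "slide": the shift along the tool's x, y, z each as a share of 0.04 m, from -1 to 1, a list of three; "rot": the turn, a rotation vector about the tool's x, y, z each as a share of 5 degrees, from -1 to 1, a list of three. A call has 1 to 12 rows; each row shifts and turns the commanded pose from where the row before left it, along the tool's axes as they then stand; what a row does not reach is not made up. A row lasts 1/12 s, in which the tool goes at most 41.7 mm and 7.16 degrees, less where a joint would pass 70% of its speed; a pose out of reach is approached as far as the arm can. A call with a number of a shift or a turn outside -1 to 1 is refused whole. A call with a gripper value outside its range is refused whole. "gripper" is the opening, from 0 (shut) to 1 (fully open), set as the call begins (left out, the last holds). The fingers move at their own pace and stop on an object; "squeeze" is the grip in N (left out, the last holds). Time passes only in rows, so rows that do not move let the fingers close. It gives the time, the measured TCP pose, the force, the opening and the grip force at its end, in the units of the state.
- bot.read_state(): the state, without advancing time (a new reading comes with each control period).
- bot.capture(name): name is "scene" or "top" or "wrist"; returns (picture, depth): 400x640x3 uint8, blue, green, red; 400x640 float32, m along the optical axis (not along the pixel's ray), 0 where there is no reading.
- bot.calibration(name): a dict with "vfov" (degrees; the focal length in pixels is half the picture's height over the tangent of half this angle, whatever the lens; pixels are square), "cx", "cy" (the principal point, pixels), "xyz" and "rotation" of the camera in the world; the wrist camera has in their place "T_tool_cam" (4x4, takes a point from camera to tool coordinates, whose origin is the TCP and whose axes are the flange's). Camera axes: x right, y up, looking along -z (the intrinsics and any distortion apply to the point x, -y, -z); pixel columns grow to the right and rows downward; lengths in m; the calibration is good to about 2 mm. The wrist camera is an equidistant fisheye: a pixel r from the principal point sees the ray r / f radians off the axis. A picture is of the moment at which its call begins: read the wrist's pose just before it. calibration takes no time and is no camera call.
- bot.hand_in(): hands the job in; it is judged then, once.
The state is a dict: "time": time; "joint_pos": joint angles; "dq": joint speeds; "effort": joint torques, N m; "tool_pos": TCP position; "eef_rot": TCP orientation; "force": force on the tool from outside, world axes, zero at the start; "wrist_torque": the same for the moment, N m; "gripper_width": finger opening in m; "grasp_force": force on a finger pad.
Only numpy, scipy, OpenCV 4.12 (cv2) and the standard library are available. Lean on these libraries where they do the work, as an engineer would, in place of code of your own. Each camera call takes 0.05 s, during which the arm holds its last target. There are 200 camera calls.

## Working session

There is one attempt and no reset: what is moved stays moved. The work goes in short steps, Python scripts to look and compute and a tool call to move; the robot and the scene stay as the last step left them, time stands still between calls to the robot, and variables do not carry over. Pictures are saved under pics/ and viewed, at most 12 in all, crops included, and the job is handed in when it is done.

Besides the shell and the picture viewer there is one more tool, called after "Request:" as name(argument=value, ...), one argument or row to a line, values as JSON. drive_tool: Moves the arm, as the interface text tells. Its arguments: {"type":"object","properties":{"increments":{"type":"array","items":{"type":"object","properties":{"slide":{"type":"array","items":{"type":"number"}},"rot":{"type":"array","items":{"type":"number"}}}}},"gripper":{"type":"number"},"squeeze":{"type":"number"}},"required":["increments"]}

```bash
mkdir -p pics
cat > h.py <<'E'
import numpy as np, cv2
from workcell import bot
def cal(n):
    c=bot.calibration(n); c['f']=200/np.tan(np.radians(c['vfov'])/2); return c
def pt(n,u,v,d=None,z=None,c=None):
    """world point of pixel by depth d (along axis) or on height z"""
    c=c or cal(n); f=c['f']
    r=np.array([(u-c['cx'])/f,-(v-c['cy'])/f,-1.])
    R=np.array(c['rotation']); o=np.array(c['xyz']); w=R@r
    if d is not None: return o+w*d
    return o+w*(z-o[2])/w[2]
def cloud(n,depth):
    c=cal(n); f=c['f']; v,u=np.mgrid[:400,:640]
    r=np.stack([(u-c['cx'])/f,-(v-c['cy'])/f,-np.ones_like(u,float)],-1)*depth[...,None]
    return r@np.array(c['rotation']).T+np.array(c['xyz'])
E
python3 - <<'E'
from h import *
for n in ['scene','top']:
    p,d=bot.capture(n); cv2.imwrite(f'pics/{n}0.png',p); np.save(f'{n}.npy',d)
    c=bot.calibration(n); print(n,c)
print(bot.calibration('wrist')); print(bot.read_state())
E
```

```text
scene {'vfov': 51.25624797003773, 'cx': 322.24297015759845, 'cy': 198.17053546190755, 'xyz': array([1.06101869, 0.21142474, 0.63870757]), 'rotation': array([[-0.31825238, -0.62747659,  0.71062546],
       [ 0.94798095, -0.20519096,  0.24336965],
       [-0.00689484,  0.75111237,  0.66013837]])}
top {'vfov': 43.78924909695878, 'cx': 326.3744105177112, 'cy': 201.5700622675513, 'xyz': array([0.31309716, 0.00149304, 1.40183165]), 'rotation': array([[ 0.00349411,  0.99188524, -0.12708838],
       [-0.9999772 ,  0.00273123, -0.00617656],
       [-0.00577933,  0.12710706,  0.99187217]])}
{'vfov': 65.70646984690485, 'cx': 319.6117545350861, 'cy': 205.41399525406317, 'T_tool_cam': array([[-1.97536831e-04,  9.58933197e-01,  2.83631952e-01,
         7.22963951e-02],
       [ 9.99999834e-01,  3.42951397e-04, -4.63032039e-04,
        -8.69183362e-04],
       [-5.41288768e-04,  2.83631813e-01, -9.58933106e-01,
        -1.71605870e-01],
       [ 0.00000000e+00,  0.00000000e+00,  0.00000000e+00,
         1.00000000e+00]])}
{'time': 0.1, 'joint_pos': array([-9.85431603e-01,  2.55722591e-01,  1.07146780e-01, -3.82952804e-04,
       -1.42391047e+00, -2.84610963e-01]), 'dq': array([-0.00033864, -0.00102722,  0.00348907,  0.00052559,  0.00061872,
       -0.00062362]), 'effort': array([-1.73093809e-03, -3.87601733e+01,  2.38474631e+01,  5.37786931e+00,
       -3.77958480e-03, -2.57251500e-06]), 'tool_pos': array([ 0.16283303, -0.52483887,  0.20247901]), 'eef_rot': array([[-9.55130129e-01, -2.96185846e-01, -6.17941571e-04],
       [-2.96186470e-01,  9.55128765e-01,  1.61789025e-03],
       [ 1.11017578e-04,  1.72832165e-03, -9.99998500e-01]]), 'force': array([-1.26704316,  0.07695298, -0.35680092]), 'wrist_torque': array([ 0.0254258 , -0.00295781, -0.00042464]), 'grasp_force': 0.0, 'gripper_width': 0.08527106685766615}
```

View pics/scene0.png

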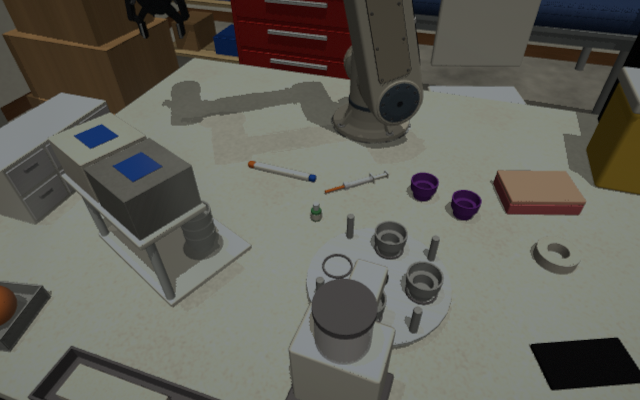

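View pics/top0.png

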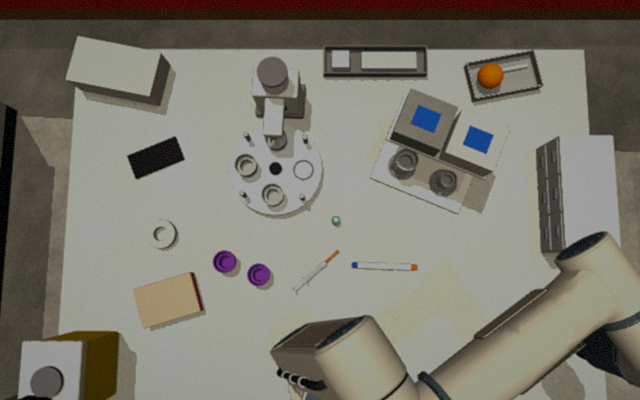

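The scene picture shows the rack at left with a visible pile near (200,230), and the turntable at about (380,280) with the free ring at (337,265). In the top picture the disc is at (275,172), the free well at (303,170), the pegs at (247,140), (303,138), (244,196) and (306,197), and the vial at (336,220). The wider pile looks like the one at (403,162) and the narrower one (444,180). I'll measure these next.

Run:
```python
from h import *
d=np.load('top.npy'); P=cloud('top',d)
for nm,u,v,z in [('peg1',247,140,.09),('peg2',303,138,.09),('peg3',244,196,.09),('peg4',306,197,.09),('wellfree',303,170,.037),('doseb',246,166,.077),('dosec',273,196,.077),('axis',275,169,.032),('potL',403,162,.107),('potR',444,180,.084),('vial',336,220,.045)]:
    print(nm,pt('top',u,v,z=z).round(4), 'depth',P[v,u].round(3))
for nm,(u0,u1,v0,v1) in dict(L=(380,425,140,185),R=(425,465,160,200)).items():
    q=P[v0:v1,u0:u1].reshape(-1,3); q=q[(q[:,2]>.03)&(q[:,2]<.15)]
    print(nm,np.percentile(q[:,2],[50,90,97,99]).round(3)); 
a=cv2.imread('pics/top0.png')
c1=cv2.resize(a[80:220,365:515],None,fx=4,fy=4,interpolation=2)
cv2.imwrite('pics/c1.png',c1)
# shelf/carton top corners
q=P.reshape(-1,3); m=(q[:,2]>.235)&(q[:,2]<.27)&(q[:,1]<-.1)&(q[:,0]>.3)
print(m.sum(), cv2.minAreaRect(q[m][:,:2].astype(np.float32)))
m=(q[:,2]>.005)&(q[:,2]<.02)&(q[:,1]<-.1)&(q[:,1]>-.5)&(q[:,0]>.3)
print(m.sum(), cv2.boxPoints(cv2.minAreaRect(q[m][:,:2].astype(np.float32))))
c2=cv2.resize(a[110:225,225:345],None,fx=5,fy=5,interpolation=2)
cv2.imwrite('pics/c2.png',c2)
```

```text
peg1 [0.6484 0.2248 0.09  ] depth [0.66  0.233 0.044]
peg2 [0.6542 0.0734 0.09  ] depth [0.655 0.074 0.088]
peg3 [0.4955 0.2292 0.09  ] depth [0.499 0.234 0.064]
peg4 [0.4933 0.0639 0.09  ] depth [0.501 0.067 0.032]
wellfree [0.5765 0.0755 0.037 ] depth [0.578 0.076 0.029]
doseb [0.5795 0.228  0.077 ] depth [3.130e-01 1.000e-03 1.402e+00]
dosec [0.4976 0.1533 0.077 ] depth [0.503 0.158 0.035]
axis [0.5802 0.1542 0.032 ] depth [0.579 0.154 0.036]
potL [ 0.5852 -0.193   0.107 ] depth [ 0.593 -0.199  0.068]
potR [ 0.5411 -0.3055  0.084 ] depth [ 0.547 -0.313  0.053]
vial [ 0.4362 -0.0166  0.045 ] depth [ 0.436 -0.017  0.044]
L [0.084 0.105 0.107 0.109]
R [0.066 0.082 0.084 0.085]
5033 ((0.6350023150444031, -0.2880338430404663), (0.25467151403427124, 0.11759497970342636), 67.40618896484375)
4470 [[ 0.30097347 -0.49965936]
 [ 0.9465842  -0.50017864]
 [ 0.94690555 -0.1006214 ]
 [ 0.3012948  -0.10010213]]
```

View pics/c1.png

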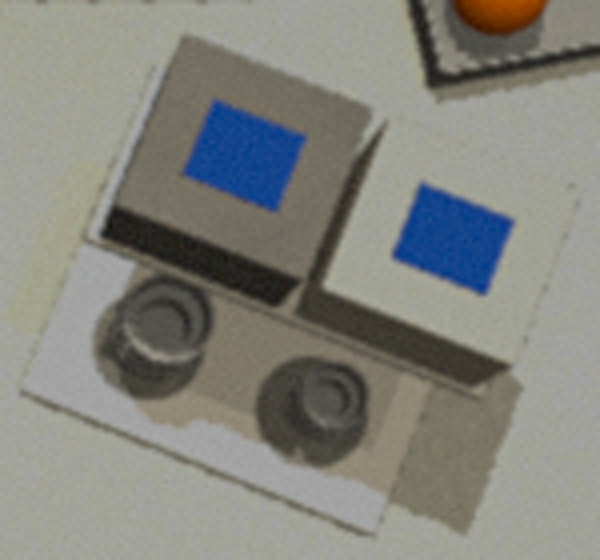

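View pics/c2.png

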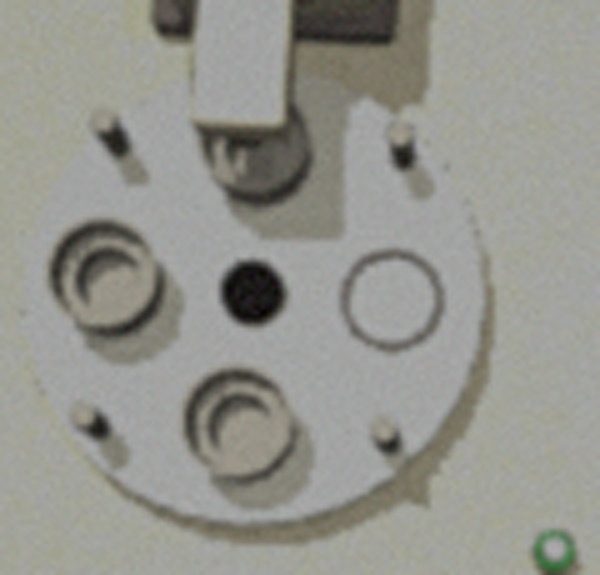

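The first crop shows the wider pile's top rim centred at about (167,316) and the narrow one's at about (332,393). The rack's base front edge runs from (22,392) to (375,535). The second crop shows peg tops at (105,122), (401,130), (87,412) and (385,428), the free ring at (392,300) and the axis at (253,292).

Run:
```python
from h import *
def c1(x,y,z): return pt('top',(x+.5)/4-.5+365,(y+.5)/4-.5+80,z=z)
def c2(x,y,z): return pt('top',(x+.5)/5-.5+225,(y+.5)/5-.5+110,z=z)
L=c1(167,316,.107);R=c1(332,393,.084);a=c1(22,392,.012);b=c1(375,535,.012)
s1=c1(88,240,.172); s2=c1(475,395,.172)
print('L',L,'R',R,np.linalg.norm((L-R)[:2]),'mid',(L+R)/2)
for p,q in[(R,L),(b,a),(s2,s1)]: e=p-q; print('ang back', np.degrees(np.arctan2(-(p-q)[0],(p-q)[1]))+180, np.linalg.norm(e[:2]),p,q)
A=c2(253,292,.032);W=c2(392,300,.037)
pg=np.array([c2(*x,.09) for x in[(105,122),(401,130),(87,412),(385,428)]])
print('axis',A,'pegmean',pg.mean(0)); print(pg, np.linalg.norm((pg-pg.mean(0))[:,:2],axis=1)); print('W',W,np.linalg.norm((W-A)[:2]))
db=c2(105,277,.077);dc=c2(239,425,.077);print(db,dc)
# scene camera cross-check: depth top surfaces
d=bot.capture('top')[1]
from scipy.optimize import least_squares
P=np.median([cloud('top',bot.capture('top')[1]) for _ in range(5)],0)
for nm,o,h,r in[('L',L,.107,.031),('R',R,.084,.023),('db',db,.077,.031),('dc',dc,.077,.031)]:
    m=(np.hypot(*(P[...,:2]-o[:2]).transpose(2,0,1))<r+.006)&(abs(P[...,2]-h)<.005)
    q=P[m]; 
    f=least_squares(lambda x:np.hypot(q[:,0]-x[0],q[:,1]-x[1])-(r-.0015),o[:2],loss='soft_l1',f_scale=.002)
    print(nm,len(q),f.x)
D=cloud('scene',bot.capture('scene')[1])
for nm,o,h,r in[('L',L,.107,.031),('R',R,.084,.023),('db',db,.077,.031),('dc',dc,.077,.031)]:
    m=(np.hypot(*(D[...,:2]-o[:2]).transpose(2,0,1))<r+.006)&(abs(D[...,2]-h)<.005)
    q=D[m]
    if len(q)>5:
      f=least_squares(lambda x:np.hypot(q[:,0]-x[0],q[:,1]-x[1])-(r-.0015),o[:2],loss='soft_l1',f_scale=.002)
      print('sc',nm,len(q),f.x)
```

```text
L [ 0.59432329 -0.20205     0.107     ] R [ 0.54692442 -0.31531934  0.084     ] 0.12278679855314556 mid [ 0.57062385 -0.25868467  0.0955    ]
ang back 337.2925626170121 0.12278679855314556 [ 0.54692442 -0.31531934  0.084     ] [ 0.59432329 -0.20205     0.107     ]
ang back 337.70709815591937 0.26635287636624194 [ 0.45883729 -0.35994754  0.012     ] [ 0.559876   -0.11350275  0.012     ]
ang back 337.6755409382273 0.2602093270590385 [ 0.53026209 -0.38344453  0.172     ] [ 0.62910288 -0.1427385   0.172     ]
axis [0.58301835 0.15369821 0.032     ] pegmean [0.58257053 0.15202173 0.09      ]
[[0.6650082  0.22899137 0.09      ]
 [0.66088012 0.06863438 0.09      ]
 [0.50629282 0.23476944 0.09      ]
 [0.49810098 0.07569174 0.09      ]] [0.11278428 0.11439337 0.11254098 0.11384802]
W [0.57767817 0.0754923  0.037     ] 0.07838802198698512
[0.58223619 0.22916295 0.077     ] [0.501354   0.15503004 0.077     ]
L 82 [ 0.59389651 -0.20341416]
R 52 [ 0.54667625 -0.3177613 ]
db 97 [0.5855574  0.23099331]
dc 86 [0.5043878  0.15664231]
sc L 103 [ 0.59710907 -0.20358204]
sc db 249 [0.58893132 0.2309627 ]
sc dc 203 [0.50764761 0.15689219]
```

Add to h.py:
```python
from scipy.spatial.transform import Rotation as Ro
def Rt(yaw,tilt):
    """tool with x up-forward, tilt deg below horizontal"""
    a,t=np.radians([yaw,tilt]); f=np.array([np.cos(a),np.sin(a),0]); Z=np.array([0,0,1.])
    z=np.cos(t)*f-np.sin(t)*Z; x=np.sin(t)*f+np.cos(t)*Z
    return np.stack([x,np.cross(z,x),z],1)
def go(p=None,R=None):
    s=bot.read_state(); R0=np.array(s['eef_rot']); p0=np.array(s['tool_pos'])
    print('t',round(s['time'],2),'p',p0.round(4),'F',np.round(s['force'],1),'w',round(s['gripper_width'],4),'g',round(s['grasp_force'],1),'q',np.round(s['joint_pos'],2))
    if R is not None: print('rot units',(Ro.from_matrix(R0.T@R).as_rotvec(degrees=True)/5).round(2))
    if p is not None: print('slide units now',(R0.T@(np.array(p)-p0)/.04).round(2), '' if R is None else ('after rot',(R.T@(np.array(p)-p0)/.04).round(2)))
```

```text
(no output)
```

Request:
drive_tool(
  increments=[
    {"rot":[0,0,-1]},
    {"rot":[0,0,-1]},
    {"rot":[0,0,-1]},
    {"rot":[0,0,-1]},
    {"rot":[0,0,-1]},
    {"rot":[0,0,-1]},
    {"rot":[0,0,-1]},
    {"rot":[0,0,-1]},
    {"rot":[0,0,-1]},
    {"rot":[0,0,-1]},
    {"rot":[0,0,-1]},
    {"rot":[0,0,-1]},
  ],
  gripper=1,
)

```text
validation failed for argument at $.in...
```

Request:
drive_tool(
  increments=[
    {"rot":[0,0,-1]},
    {"rot":[0,0,-1]},
    {"rot":[0,0,-1]},
    {"rot":[0,0,-1]},
    {"rot":[0,0,-1]},
    {"rot":[0,0,-1]},
    {"rot":[0,0,-1]},
    {"rot":[0,0,-1]},
    {"rot":[0,0,-1]},
    {"rot":[0,0,-1]},
    {"rot":[0,0,-1]},
    {"rot":[0,0,-1]},
  ],
)

```text
validation failed for argument at $.in...
```

```bash
python3 -c "
from h import *
go([.497,-.163,.19],Rt(-22.5,40))"
```

```text
t 0.45 p [ 0.163  -0.5253  0.2032] F [ 0.2  0.1 -0.3] w 0.0852 g 0.0 q [-0.99  0.26  0.11 -0.   -1.42 -0.28]
rot units [ 12.04   4.35 -25.82]
slide units now [-10.66   6.18   0.33] ('after rot', array([  2.48, -11.56,   3.47]))
```

Each row probably needs both keys.

Request:
drive_tool(
  increments=[
    {"slide":[0,0,0],"rot":[0,0,-1]},
    {"slide":[0,0,0],"rot":[0,0,-1]},
    {"slide":[0,0,0],"rot":[0,0,-1]},
    {"slide":[0,0,0],"rot":[0,0,-1]},
    {"slide":[0,0,0],"rot":[0,0,-1]},
    {"slide":[0,0,0],"rot":[0,0,-1]},
    {"slide":[0,0,0],"rot":[0,0,-1]},
    {"slide":[0,0,0],"rot":[0,0,-1]},
    {"slide":[0,0,0],"rot":[0,0,-1]},
    {"slide":[0,0,0],"rot":[0,0,-1]},
    {"slide":[0,0,0],"rot":[0,0,-1]},
    {"slide":[0,0,0],"rot":[0,0,-1]},
  ],
  gripper=1,
)

```text
time: 1.45
tool_pos: [0.163, -0.5253, 0.2033]
eef_rot: [[-0.217, -0.976, 0.0], [-0.976, 0.217, 0.0], [-0.0, 0.0, -1.0]]
force: [-0.0, -0.5, 0.5]
gripper_width: 0.0856
grasp_force: 0.0
```

```bash
python3 -c "
from h import *
go([.497,-.163,.19],Rt(-22.5,40))"
```

```text
t 1.45 p [ 0.163  -0.5253  0.2033] F [-0.  -0.5  0.5] w 0.0856 g 0.0 q [-0.99  0.26  0.11 -0.   -1.42  0.77]
rot units [  6.95   8.28 -14.91]
slide units now [-10.65  -6.19   0.33] ('after rot', array([  2.48, -11.56,   3.47]))
```

Request:
drive_tool(
  increments=[
    {"slide":[0,0,0],"rot":[0,0,-1]},
    {"slide":[0,0,0],"rot":[0,0,-1]},
    {"slide":[0,0,0],"rot":[0,0,-1]},
    {"slide":[0,0,0],"rot":[0,0,-1]},
    {"slide":[0,0,0],"rot":[0,0,-1]},
    {"slide":[0,0,0],"rot":[0,0,-1]},
    {"slide":[0,0,0],"rot":[0,0,-1]},
    {"slide":[0,0,0],"rot":[0,0,-1]},
    {"slide":[0,0,0],"rot":[0,0,-1]},
    {"slide":[0,0,0],"rot":[0,0,-1]},
    {"slide":[0,0,0],"rot":[0,0,-1]},
    {"slide":[0,0,0],"rot":[0,0,-1]},
  ],
)

```text
time: 2.45
tool_pos: [0.163, -0.5253, 0.2033]
eef_rot: [[0.737, -0.676, 0.0], [-0.676, -0.737, 0.0], [0.0, -0.0, -1.0]]
force: [0.3, -0.2, 0.6]
gripper_width: 0.0854
grasp_force: 0.0
```

Request:
drive_tool(
  increments=[
    {"slide":[0,0,0],"rot":[0,0,-1]},
    {"slide":[0,0,0],"rot":[0,0,-1]},
    {"slide":[0,0,0],"rot":[0,0,-1]},
    {"slide":[0,0,0],"rot":[0,0,-1]},
    {"slide":[0,-1,0],"rot":[0,0,0]},
    {"slide":[0,-1,0],"rot":[0,0,0]},
    {"slide":[0,-1,0],"rot":[0,0,0]},
    {"slide":[0,-1,0],"rot":[0,0,0]},
    {"slide":[0,-1,0],"rot":[0,0,0]},
    {"slide":[0,-1,0],"rot":[0,0,0]},
    {"slide":[0,-1,0],"rot":[0,0,0]},
    {"slide":[0,-1,0],"rot":[0,0,0]},
  ],
)

```text
time: 3.45
tool_pos: [0.2869, -0.2285, 0.2035]
eef_rot: [[0.922, -0.387, 0.001], [-0.387, -0.922, -0.0], [0.001, -0.0, -1.0]]
force: [1.9, 0.2, 0.0]
gripper_width: 0.0859
grasp_force: 0.0
```

```bash
python3 -c "
from h import *
go([.497,-.163,.19],Rt(-22.5,40))"
```

```text
t 3.45 p [ 0.2869 -0.2285  0.2035] F [1.9 0.2 0. ] w 0.0859 g 0.0 q [-0.24 -0.12 -0.3  -0.   -1.39  1.41]
rot units [ 0.02  9.99 -0.06]
slide units now [ 4.21 -3.54  0.34] ('after rot', array([ 2.46, -3.52,  3.45]))
```

Request:
drive_tool(
  increments=[
    {"slide":[0,-0.35,0],"rot":[0,1,0]},
    {"slide":[0,-0.35,0],"rot":[0,1,0]},
    {"slide":[0,-0.35,0],"rot":[0,1,0]},
    {"slide":[0,-0.35,0],"rot":[0,1,0]},
    {"slide":[0,-0.35,0],"rot":[0,1,0]},
    {"slide":[0,-0.35,0],"rot":[0,1,0]},
    {"slide":[0,-0.35,0],"rot":[0,1,0]},
    {"slide":[0,-0.35,0],"rot":[0,1,0]},
    {"slide":[0,-0.35,0],"rot":[0,1,0]},
    {"slide":[0,-0.35,0],"rot":[0,1,0]},
    {"slide":[0,0,0],"rot":[0,0,0]},
  ],
)

```text
time: 4.37
tool_pos: [0.3235, -0.1317, 0.1969]
eef_rot: [[0.774, -0.369, 0.515], [-0.287, -0.929, -0.234], [0.565, 0.033, -0.825]]
force: [-0.1, 0.2, -0.2]
gripper_width: 0.0854
grasp_force: 0.0
```

```bash
python3 -c "
from h import *
go([.497,-.163,.19],Rt(-22.5,40))"
```

```text
t 4.37 p [ 0.3235 -0.1317  0.1969] F [-0.1  0.2 -0.2] w 0.0854 g 0.0 q [ 1.05 -0.83 -1.    0.61 -1.38  0.04]
rot units [0.17 3.11 0.38]
slide units now [ 3.48 -0.88  2.56] ('after rot', array([ 2.64, -0.94,  3.41]))
```

Request:
drive_tool(
  increments=[
    {"slide":[0.35,-0.1,0.25],"rot":[0,0,0]},
    {"slide":[0.35,-0.1,0.25],"rot":[0,0,0]},
    {"slide":[0.35,-0.1,0.25],"rot":[0,0,0]},
    {"slide":[0.35,-0.1,0.25],"rot":[0,0,0]},
    {"slide":[0.35,-0.1,0.25],"rot":[0,0,0]},
    {"slide":[0.35,-0.1,0.25],"rot":[0,0,0]},
    {"slide":[0.35,-0.1,0.25],"rot":[0,0,0]},
    {"slide":[0.35,-0.1,0.25],"rot":[0,0,0]},
  ],
)

```text
time: 5.03
tool_pos: [0.4446, -0.1579, 0.1947]
eef_rot: [[0.77, -0.388, 0.506], [-0.303, -0.921, -0.246], [0.561, 0.036, -0.827]]
force: [-0.7, -0.2, -0.2]
gripper_width: 0.0853
grasp_force: 0.0
```

```bash
python3 -c "
from h import *
go([.497,-.163,.19],Rt(-22.5,40))"
```

```text
t 5.03 p [ 0.4446 -0.1579  0.1947] F [-0.7 -0.2 -0.2] w 0.0853 g 0.0 q [ 0.26 -0.33 -0.86  0.64 -0.67  0.49]
rot units [0.36 3.17 0.22]
slide units now [ 0.98 -0.4   0.79] ('after rot', array([ 0.72, -0.38,  1.04]))
```

Request:
drive_tool(
  increments=[
    {"slide":[0.33,-0.13,0.26],"rot":[0,0,0]},
    {"slide":[0.33,-0.13,0.26],"rot":[0,0,0]},
    {"slide":[0.33,-0.13,0.26],"rot":[0,0,0]},
    {"slide":[0,0,0],"rot":[0.09,0.8,0.05]},
    {"slide":[0,0,0],"rot":[0.09,0.8,0.05]},
    {"slide":[0,0,0],"rot":[0.09,0.8,0.05]},
    {"slide":[0,0,0],"rot":[0.09,0.8,0.05]},
    {"slide":[0,0,0],"rot":[0,0,0]},
  ],
)

```text
time: 5.7
tool_pos: [0.5072, -0.1821, 0.2174]
eef_rot: [[0.641, -0.403, 0.653], [-0.264, -0.915, -0.304], [0.72, 0.023, -0.693]]
force: [0.8, -2.7, -0.3]
gripper_width: 0.0852
grasp_force: 0.0
```

```bash
python3 -c "
from h import *
go([.497,-.163,.19],Rt(-22.5,40))
s=bot.read_state(); T=np.eye(4);T[:3,:3]=s['eef_rot'];T[:3,3]=s['tool_pos']
p,d=bot.capture('wrist'); cv2.imwrite('pics/w1.png',p); np.savez('w1.npz',T=T,d=d)
"
```

```text
t 5.7 p [ 0.5072 -0.1821  0.2174] F [ 0.8 -2.7 -0.3] w 0.0852 g 0.0 q [-0.15 -0.27 -1.02  1.4  -0.21  0.  ]
rot units [0.36 0.78 0.03]
slide units now [-0.78 -0.35  0.16] ('after rot', array([-0.79, -0.34,  0.12]))
```

View pics/w1.png

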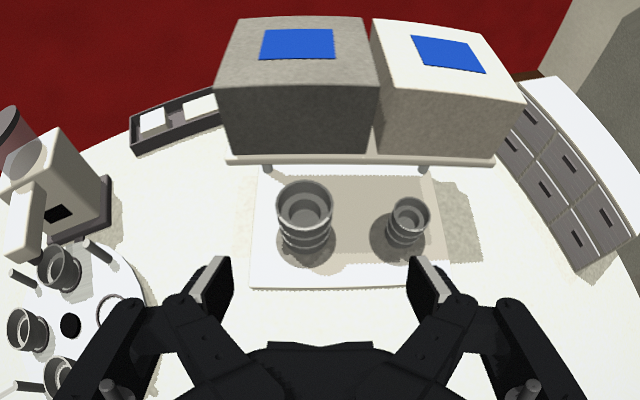

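The wrist view shows the wider pile's rim centred at about (304,202), the narrow pile at (410,215), and the shelf above and behind both. J5 is close to its limit, so I'll fit a quick kinematic model to choose a comfortable tilt.

```bash
cat > kin.py <<'E'
from h import *
from scipy.optimize import least_squares
D=[([-.985431,.255723,.107147,-.000383,-1.42391,-.284611],(.16283,-.52484,.20248),[[-.955,-.296,0],[-.296,.955,0],[0,0,-1]]),
([-.24,-.12,-.3,0,-1.39,1.41],(.2869,-.2285,.2035),[[.922,-.387,.001],[-.387,-.922,0],[.001,0,-1]]),
([1.05,-.83,-1.,.61,-1.38,.04],(.3235,-.1317,.1969),[[.774,-.369,.515],[-.287,-.929,-.234],[.565,.033,-.825]]),
([.26,-.33,-.86,.64,-.67,.49],(.4446,-.1579,.1947),[[.77,-.388,.506],[-.303,-.921,-.246],[.561,.036,-.827]]),
([-.15,-.27,-1.02,1.4,-.21,0.],(.5072,-.1821,.2174),[[.641,-.403,.653],[-.264,-.915,-.304],[.72,.023,-.693]])]
def fk(q,k,s=None):
    s=s or S; h,L1,L2,L3,d,a=k
    e=lambda ax,t:Ro.from_euler(ax,t).as_matrix()
    A=e('z',q[0]); p=A@[0,d,h]; A=A@e('y',q[1]); p=p+A@[0,0,L1]; A=A@e('y',-q[2]); p=p+A@[L2,0,a]
    A=A@e('x',s[0]*q[3])@e('y',-q[4])@e('x',s[1]*q[5]); p=p+A@[L3,0,0]
    return p,A@C
S=None
A0=D[0][0]; C=np.eye(3)
best=None
for sg in [(1,1),(1,-1),(-1,1),(-1,-1)]:
    C=np.eye(3); C=fk(A0,[0]*6,sg)[1].T@np.array(D[0][2])
    e=sum(np.linalg.norm(fk(q,[0]*6,sg)[1]-np.array(R)) for q,_,R in D)
    if best is None or e<best[0]: best=(e,sg,C)
E_,S,C=best
f=least_squares(lambda k:np.concatenate([fk(q,k)[0]-p for q,p,_ in D]),[.3,.5,.43,.3,-.15,0],loss='soft_l1',f_scale=.005)
K=f.x
LO=np.array([-2.95,-1.21,-1.09,-2.87,-2.94,-3.05]);HI=np.array([2.95,1.97,1.5,1.71,-.07,3.05])
def ik(p,R,q0):
    o=lambda q:np.concatenate([(fk(q,K)[0]-p)*5,Ro.from_matrix(fk(q,K)[1].T@R).as_rotvec()])
    r=least_squares(o,np.clip(q0,LO+.01,HI-.01),bounds=(LO,HI)); return r.x,np.abs(r.fun).max()
if __name__=='__main__':
    print(S,E_,K.round(4),(f.fun.reshape(-1,3)).round(3))
    P0=np.array([.595,-.203,.101])
    for tilt in (35,40,45,50,55,60):
        R=Rt(-22.5,tilt)
        for back in (.12,.06,0):
            q,e=ik(P0+R[:,2]*(.022-back),R,[-.1,.2,-.5,0,-.5,1.4]); print(tilt,back,q.round(2),e.round(4))
E
python3 kin.py
```

```text
(-1, -1) 0.020775318603163284 [ 0.1706  0.4751  0.3632  0.4191 -0.1143  0.1135] [[ 0.016  0.049  0.067]
 [-0.002  0.041  0.066]
 [ 0.004 -0.001 -0.001]
 [ 0.006 -0.001 -0.006]
 [-0.037 -0.092 -0.044]]
35 0.12 [ 0.31 -0.25 -1.09  1.56 -0.52 -0.49] 0.0952
35 0.06 [ 0.31 -0.07 -1.05  1.71 -0.6  -0.7 ] 0.0984
35 0 [ 0.2   0.11 -0.9   1.71 -0.52 -0.64] 0.1711
40 0.12 [ 0.28 -0.25 -1.09  1.58 -0.5  -0.49] 0.009
40 0.06 [ 0.21 -0.06 -1.01  1.71 -0.47 -0.6 ] 0.0582
40 0 [ 0.13  0.11 -0.87  1.71 -0.42 -0.57] 0.1242
45 0.12 [ 0.21 -0.22 -0.98  1.3  -0.43 -0.16] 0.0
45 0.06 [ 0.12 -0.05 -0.97  1.71 -0.36 -0.53] 0.0055
45 0 [ 0.07  0.12 -0.85  1.71 -0.34 -0.52] 0.0689
50 0.12 [ 0.14 -0.16 -0.85  0.93 -0.42  0.26] 0.0
50 0.06 [ 0.08 -0.02 -0.86  1.29 -0.31 -0.07] 0.0
50 0 [ 0.03  0.13 -0.84  1.71 -0.27 -0.48] 0.0081
55 0.12 [ 0.08 -0.1  -0.72  0.62 -0.47  0.61] 0.0
55 0.06 [ 0.04  0.02 -0.75  0.81 -0.34  0.43] 0.0
55 0 [-0.    0.15 -0.75  1.17 -0.24  0.09] 0.0
60 0.12 [ 0.03 -0.03 -0.59  0.4  -0.56  0.86] 0.0
60 0.06 [-0.    0.07 -0.63  0.49 -0.42  0.78] 0.0
60 0 [-0.03  0.18 -0.65  0.65 -0.3   0.62] 0.0
```

```bash
sed -i "s/p=A@\[0,d,h\]/p=A@[0,0,h]/; s/A=A@e('x',s\[0\]\*q\[3\])@e('y',-q\[4\])@e('x',s\[1\]\*q\[5\]); p=p+A@\[L3,0,0\]/A=A@e('x',s[0]*q[3])@e('y',-q[4]); p=p+A@[L3,d,0]; A=A@e('x',s[1]*q[5])/" kin.py; python3 kin.py
```

```text
(-1, -1) 0.020775318603163284 [ 0.1466  0.5196  0.4009  0.3889 -0.1541  0.0015] [[ 0.     0.     0.   ]
 [-0.    -0.    -0.   ]
 [-0.001  0.     0.   ]
 [ 0.001 -0.001  0.   ]
 [-0.001 -0.002 -0.   ]]
35 0.12 [-0.23 -0.18 -1.04  1.71 -0.18 -0.27] 0.2067
35 0.06 [-0.36  0.02 -0.54 -1.51 -0.07  3.05] 0.0965
35 0 [-0.36  0.16 -0.44 -1.51 -0.07  3.05] 0.0945
40 0.12 [-0.28 -0.17 -1.02  1.71 -0.11 -0.23] 0.1291
40 0.06 [-0.28 -0.01 -0.93  1.71 -0.12 -0.23] 0.1958
40 0 [-0.36  0.16 -0.44 -1.51 -0.07  3.05] 0.0952
45 0.12 [-0.31 -0.16 -1.    1.71 -0.07 -0.2 ] 0.0485
45 0.06 [-0.31 -0.01 -0.92  1.71 -0.08 -0.21] 0.1186
45 0 [-0.31  0.14 -0.84  1.71 -0.09 -0.21] 0.1759
50 0.12 [-0.05 -0.14 -0.93  1.12 -0.25  0.2 ] 0.0
50 0.06 [-0.31  0.   -0.92  1.67 -0.07 -0.17] 0.0398
50 0 [-0.32  0.15 -0.84  1.71 -0.07 -0.2 ] 0.1002
55 0.12 [ 0.08 -0.1  -0.74  0.64 -0.46  0.58] 0.0
55 0.06 [-0.05  0.03 -0.82  0.94 -0.24  0.36] 0.0
55 0 [-0.28  0.15 -0.84  1.56 -0.07 -0.08] 0.0292
60 0.12 [ 0.09 -0.04 -0.56  0.41 -0.62  0.81] 0.0
60 0.06 [ 0.04  0.07 -0.62  0.5  -0.45  0.74] 0.0
60 0 [-0.04  0.18 -0.69  0.71 -0.27  0.57] 0.0
```

```bash
cat > srch.py <<'E'
from kin import *
rng=np.random.default_rng(0)
P0=np.array([.595,-.203,.101])
for tilt in (30,40,50):
  for yaw in (-60,-40,-22,0,20):
    for flip in (0,1):
      R=Rt(yaw,tilt)
      if flip: R=R@np.diag([-1,-1,1])
      b=[]
      for i in range(25):
        q0=rng.uniform(np.maximum(LO,[-1.2,-.6,-1.,-2.8,-2.5,-3]),np.minimum(HI,[1.2,1.2,1.,1.7,-.1,3])); q,e=ik(P0+R[:,2]*.022,R,q0)
        if e<1e-3:
          q2,e2=ik(P0+R[:,2]*(.022-.12),R,q)
          if e2<1e-3: b.append((min((q-LO).min(),(HI-q).min(),(q2-LO).min(),(HI-q2).min()),abs(q2-q).max(),q.round(2)))
      b.sort(key=lambda t:-t[0])
      u=[]
      for t in b:
        if all(abs(t[2]-x[2]).max()>.1 for x in u): u.append(t)
      for t in u[:3]: print(tilt,yaw,flip,round(t[0],2),round(t[1],2),t[2])
E
time python3 srch.py
```

```text
30 0 0 0.05 0.29 [-0.66  0.24 -0.43 -1.63 -0.56 -2.7 ]
30 0 1 0.49 0.29 [-0.66  0.24 -0.43 -1.62 -0.56  0.43]
30 20 0 0.21 0.19 [-0.73  0.36 -0.24 -1.34 -0.9  -2.76]
30 20 1 0.82 0.19 [-0.73  0.36 -0.24 -1.34 -0.9   0.38]
40 -60 0 0.06 0.46 [ 0.06  0.3  -0.86  1.65 -0.76 -1.02]
40 -60 1 0.05 0.46 [ 0.06  0.3  -0.86  1.66 -0.76  2.11]
40 0 0 0.24 0.34 [-0.35  0.18 -0.38 -1.01 -0.31  2.79]
40 0 1 0.25 0.33 [-0.36  0.18 -0.38 -1.01 -0.32 -0.35]
40 20 1 0.7 0.2 [-0.56  0.29 -0.2  -1.06 -0.77  0.03]
50 -60 0 0.34 0.37 [ 0.09  0.27 -0.75  1.29 -0.65 -0.68]
50 -60 1 0.33 0.37 [ 0.09  0.27 -0.76  1.3  -0.65  2.46]
50 0 0 0.21 0.26 [-0.16  0.18 -0.44 -0.37 -0.28  2.05]
50 0 1 0.22 0.25 [-0.16  0.18 -0.44 -0.38 -0.29 -1.08]
50 20 0 0.26 0.22 [-0.4   0.27 -0.18 -0.73 -0.71  2.79]
50 20 1 0.65 0.22 [-0.4   0.27 -0.18 -0.73 -0.72 -0.35]
real	1m28.973s
user	1m29.108s
sys	0m0.184s
```

```bash
cat > path.py <<'E'
from kin import *
from scipy.spatial.transform import Slerp
def run(q,wps,n=8):
    for nm,p,R in wps:
        p0,R0=fk(q,K); sl=Slerp([0,1],Ro.from_matrix([R0,R])); mx=0;mg=9;dq=0
        for t in np.linspace(0,1,n+1)[1:]:
            q2,e=ik(p0+t*(np.array(p)-p0),sl(t).as_matrix(),q); mx=max(mx,e); mg=min(mg,(q2-LO).min(),(HI-q2).min()); dq=max(dq,abs(q2-q).max()); q=q2
        print(nm,np.round(p,3),q.round(2),'err',round(mx,3),'marg',round(mg,2),'dq',round(dq,2))
    return q
if __name__=='__main__':
    P0=np.array([.595,-.203,.101]); W=np.array([.579,.0745,.071])
    for tilt,yaw in ((42,0),(42,5),(45,0)):
        print('---',tilt,yaw)
        R=Rt(yaw,tilt); G=P0+R[:,2]*.016; f=Rt(yaw,0)[:,2]; Z=np.array([0,0,1.])
        q=bot.read_state()['joint_pos']
        st=G-R[:,2]*.12
        q=run(q,[('vert',[.5,-.2,.22],Rt(-22.5,80)),('yaw',[.5,-.2,.22],Rt(yaw,80)),('tilt',st+.03*Z,R),('st',st,R),('G',G,R),('L',G+.035*Z,R),('back',G+.035*Z-.12*f,R),('up',G+.09*Z-.12*f,R)])
        for y2 in (0,20,30,45):
            R2=Rt(y2,tilt); g=W+R2[:,2]*.016
            print('well yaw',y2); run(q,[('over',g+.06*Z,R2),('place',g,R2),('ret',g-.1*R2[:,2],R2)])
E
python3 path.py
```

```text
--- 42 0
vert [ 0.5  -0.2   0.22] [-0.04  0.09 -0.09  0.06 -1.23  1.21] err 0.0 marg 0.2 dq 0.48
yaw [ 0.5  -0.2   0.22] [-0.1   0.1  -0.04 -0.02 -1.25  1.68] err 0.0 marg 1.01 dq 0.06
tilt [ 0.518 -0.203  0.201] [-0.25 -0.16 -0.51 -0.45 -0.44  2.15] err 0.0 marg 0.37 dq 0.18
st [ 0.518 -0.203  0.171] [-0.28 -0.12 -0.53 -0.55 -0.4   2.28] err 0.0 marg 0.33 dq 0.02
G [ 0.607 -0.203  0.09 ] [-0.29  0.16 -0.4  -0.84 -0.29  2.59] err 0.0 marg 0.22 dq 0.04
L [ 0.607 -0.203  0.125] [-0.24  0.1  -0.41 -0.65 -0.29  2.36] err 0.0 marg 0.21 dq 0.03
back [ 0.487 -0.203  0.125] [-0.41 -0.09 -0.56 -0.8  -0.42  2.6 ] err 0.0 marg 0.23 dq 0.03
up [ 0.487 -0.203  0.18 ] [-0.31 -0.19 -0.55 -0.55 -0.45  2.29] err 0.0 marg 0.35 dq 0.05
well yaw 0
over [0.591 0.074 0.12 ] [ 0.22 -0.   -0.94  1.71 -0.19 -0.32] err 0.161 marg 0.0 dq 0.75
place [0.591 0.074 0.06 ] [ 0.24  0.1  -0.93  1.71 -0.22 -0.36] err 0.24 marg 0.0 dq 0.01
ret [0.517 0.074 0.127] [ 0.28 -0.17 -1.09  1.71 -0.23 -0.36] err 0.128 marg 0.0 dq 0.04
well yaw 20
over [0.59  0.079 0.12 ] [ 0.36  0.01 -0.65 -0.36 -0.07  1.92] err 0.033 marg 0.0
[... 3736 characters left out ...]
.12 -0.6  -0.62 -0.07  2.21] err 0.02 marg 0.0 dq 0.08
ret [0.523 0.054 0.13 ] [ 0.4  -0.16 -0.89  0.12 -0.07  1.41] err 0.033 marg 0.0 dq 0.14
well yaw 30
over [0.589 0.08  0.12 ] [ 0.19  0.05 -0.45 -0.64 -0.39  2.42] err 0.0 marg 0.3 dq 0.08
place [0.589 0.08  0.06 ] [ 0.11  0.15 -0.45 -0.91 -0.37  2.75] err 0.0 marg 0.3 dq 0.05
ret [0.528 0.045 0.13 ] [ 0.1  -0.08 -0.53 -0.68 -0.48  2.5 ] err 0.0 marg 0.31 dq 0.04
well yaw 45
over [0.587 0.082 0.12 ] [-0.02  0.14 -0.27 -0.85 -0.75  2.9 ] err 0.0 marg 0.15 dq 0.13
place [0.587 0.082 0.06 ] [-0.04  0.23 -0.31 -0.95 -0.68  3.05] err 0.014 marg 0.0 dq 0.02
ret [0.537 0.032 0.13 ] [-0.17  0.07 -0.32 -0.86 -0.87  3.  ] err 0.0 marg 0.01 dq 0.03
```

```bash
cat > wr.py <<'E'
from h import *
from scipy.optimize import least_squares
def wcloud(T,d):
    c=bot.calibration('wrist'); f=200/np.tan(np.radians(c['vfov'])/2)
    v,u=np.mgrid[:400,:640]; x=u-c['cx'];y=v-c['cy']; r=np.hypot(x,y)+1e-9; th=r/f
    k=np.tan(th)/r; q=np.stack([x*k,-y*k,-np.ones_like(x)],-1)*d[...,None]
    M=T@c['T_tool_cam']; return q@M[:3,:3].T+M[:3,3]
def grab(name=None,n=1):
    out=[]
    for i in range(n):
        s=bot.read_state(); T=np.eye(4);T[:3,:3]=s['eef_rot'];T[:3,3]=s['tool_pos']; p,d=bot.capture('wrist'); out.append(wcloud(T,d))
    if name: cv2.imwrite(f'pics/{name}.png',p)
    return p,np.median(out,0)
def rim(P,o,h,r,tol=.004):
    m=(abs(np.hypot(P[...,0]-o[0],P[...,1]-o[1])-r)<.009)&(abs(P[...,2]-h)<tol); q=P[m]
    f=least_squares(lambda x:np.hypot(q[:,0]-x[0],q[:,1]-x[1])-(r-.0015),o[:2],loss='soft_l1',f_scale=.001)
    return f.x.round(4),len(q),np.median(q[:,2]).round(4)
E
python3 - <<'E'
from wr import *
z=np.load('w1.npz'); P=wcloud(z['T'],z['d'])
for nm,o,h,r in[('L',(.595,-.203),.107,.031),('R',(.547,-.316),.084,.023),('db',(.583,.230),.077,.031),('dc',(.503,.155),.077,.031)]: print(nm,rim(P,o,h,r))
m=(P[...,2]>.155)&(P[...,2]<.262)&(P[...,0]>.45)&(P[...,0]<.75)&(P[...,1]<-.12)&(P[...,1]>-.42)
q=P[m]-[.5706,-.2587,0]; b=np.array([np.cos(np.radians(22.5)),-np.sin(np.radians(22.5))]); s=q[:,:2]@b
print('carton front rackx',np.percentile(s,[.5,2,5,20]))
from path import *
tilt,yaw=43,-2
for W in ([.579,.0745,.071],):
    P0=np.array([.595,-.203,.101]);W=np.array(W)
    R=Rt(yaw,tilt); G=P0+R[:,2]*.014; f=Rt(yaw,0)[:,2]; Z=np.array([0,0,1.]); st=G-R[:,2]*.12
    q=run(bot.read_state()['joint_pos'],[('vert',[.5,-.2,.22],Rt(-22.5,80)),('yaw',[.5,-.2,.22],Rt(yaw,80)),('tilt',st+.03*Z,R),('G',G,R),('L',G+.035*Z,R),('back',G+.035*Z-.12*f,R),('up',G+.09*Z-.12*f,R)])
    R2=Rt(28,tilt); g=W+R2[:,2]*.014
    run(q,[('over',g+.06*Z,R2),('place',g,R2),('ret',g-.1*R2[:,2],R2)])
go([.5,-.2,.22],Rt(-22.5,80))
E
```

```text
L (array([ 0.5937, -0.2049]), 673, np.float64(0.1074))
R (array([ 0.5465, -0.3191]), 350, np.float64(0.0837))
db (array([0.5859, 0.2285]), 347, np.float64(0.0769))
dc (array([0.5044, 0.154 ]), 263, np.float64(0.0771))
carton front rackx [-0.13164221 -0.12017921  0.01169584  0.01433395]
vert [ 0.5  -0.2   0.22] [-0.04  0.09 -0.09  0.06 -1.23  1.21] err 0.0 marg 0.2 dq 0.48
yaw [ 0.5  -0.2   0.22] [-0.1   0.1  -0.05 -0.01 -1.24  1.64] err 0.0 marg 1.01 dq 0.05
tilt [ 0.518 -0.2    0.203] [-0.16 -0.18 -0.58 -0.26 -0.37  1.9 ] err 0.0 marg 0.3 dq 0.11
G [ 0.605 -0.203  0.091] [-0.21  0.15 -0.45 -0.68 -0.21  2.36] err 0.0 marg 0.14 dq 0.08
L [ 0.605 -0.203  0.126] [-0.16  0.09 -0.48 -0.46 -0.21  2.11] err 0.0 marg 0.13 dq 0.03
back [ 0.485 -0.199  0.126] [-0.28 -0.12 -0.63 -0.61 -0.31  2.32] err 0.0 marg 0.15 dq 0.03
up [ 0.485 -0.199  0.181] [-0.2  -0.22 -0.63 -0.34 -0.36  2.  ] err 0.0 marg 0.24 dq 0.05
over [0.588 0.079 0.121] [ 0.2   0.03 -0.48 -0.69 -0.33  2.43] err 0.0 marg 0.21 dq 0.09
place [0.588 0.079 0.061] [ 0.08  0.14 -0.46 -1.01 -0.34  2.84] err 0.0 marg 0.21 dq 0.06
ret [0.523 0.045 0.13 ] [ 0.1  -0.1  -0.56 -0.73 -0.43  2.52] err 0.0 marg 0.25 dq 0.04
t 5.75 p [ 0.507  -0.1826  0.2172] F [ 0.3 -1.1  0.5] w 0.0855 g 0.0 q [-0.14 -0.27 -1.02  1.39 -0.22  0.01]
rot units [ 0.35 -7.2  -0.14]
slide units now [ 0.05  0.47 -0.03] ('after rot', array([ 0.02,  0.47, -0.07]))
```

Request:
drive_tool(
  increments=[
    {"slide":[0,0.07,0],"rot":[0.05,-0.8,0]},
    {"slide":[0,0.07,0],"rot":[0.05,-0.8,0]},
    {"slide":[0,0.07,0],"rot":[0.05,-0.8,0]},
    {"slide":[0,0.07,0],"rot":[0.05,-0.8,0]},
    {"slide":[0,0.07,0],"rot":[0.05,-0.8,0]},
    {"slide":[0,0.07,0],"rot":[0.05,-0.8,0]},
    {"slide":[0,0,0],"rot":[0,-0.8,0]},
    {"slide":[0,0,0],"rot":[0,-0.8,0]},
    {"slide":[0,0,0],"rot":[0,-0.8,0]},
    {"slide":[0,0,0],"rot":[0,0,0]},
    {"slide":[0,0,0],"rot":[0,0,0]},
  ],
)

```text
time: 6.67
tool_pos: [0.5115, -0.2033, 0.231]
eef_rot: [[0.871, -0.404, 0.279], [-0.381, -0.915, -0.135], [0.31, 0.012, -0.951]]
force: [-0.2, 0.3, -0.9]
gripper_width: 0.0859
grasp_force: 0.0
```

```bash
python3 -c "
from h import *
go([.5,-.2,.22],Rt(-2,80))"
```

```text
t 6.67 p [ 0.5115 -0.2033  0.231 ] F [-0.2  0.3 -0.9] w 0.0859 g 0.0 q [ 0.01  0.01 -0.22  0.16 -1.06  1.09]
rot units [ 1.19 -1.57 -4.2 ]
slide units now [-0.37  0.04  0.17] ('after rot', array([-0.33, -0.07,  0.22]))
```

Request:
drive_tool(
  increments=[
    {"slide":[0,0,0],"rot":[0.24,-0.31,-0.84]},
    {"slide":[0,0,0],"rot":[0.24,-0.31,-0.84]},
    {"slide":[0,0,0],"rot":[0.24,-0.31,-0.84]},
    {"slide":[0,0,0],"rot":[0.24,-0.31,-0.84]},
    {"slide":[0,0,0],"rot":[0.24,-0.31,-0.84]},
    {"slide":[0,0,0],"rot":[0,0,0]},
  ],
)

```text
time: 7.17
tool_pos: [0.5104, -0.2042, 0.2314]
eef_rot: [[0.984, -0.033, 0.175], [-0.032, -0.999, -0.007], [0.175, 0.001, -0.985]]
force: [0.8, 0.8, 1.1]
gripper_width: 0.085
grasp_force: 0.0
```

```bash
python3 -c "
from h import *
R=Rt(-2,43);G=np.array([.5945,-.204,.101])+R[:,2]*.014
print(G); go(G-R[:,2]*.12+[0,0,.03],R)"
```

```text
[ 0.60473271 -0.20435733  0.09145202]
t 7.17 p [ 0.5104 -0.2042  0.2314] F [0.8 0.8 1.1] w 0.085 g 0.0 q [-0.1   0.12  0.   -0.01 -1.28  1.65]
rot units [-0.    7.38  0.03]
slide units now [ 0.04 -0.08  0.72] ('after rot', array([-0.4 , -0.08,  0.6 ]))
```

Request:
drive_tool(
  increments=[
    {"slide":[0,0,0.1],"rot":[0,0.74,0]},
    {"slide":[0,0,0.1],"rot":[0,0.74,0]},
    {"slide":[0,0,0.1],"rot":[0,0.74,0]},
    {"slide":[0,0,0.1],"rot":[0,0.74,0]},
    {"slide":[0,0,0],"rot":[0,0.74,0]},
    {"slide":[0,0,0],"rot":[0,0.74,0]},
    {"slide":[0,0,0],"rot":[0,0.74,0]},
    {"slide":[0,0,0],"rot":[0,0.74,0]},
    {"slide":[0,0,0],"rot":[0,0.74,0]},
    {"slide":[0,0,0],"rot":[0,0.74,0]},
    {"slide":[0,0,0],"rot":[0,0,0]},
  ],
)

```text
time: 8.08
tool_pos: [0.5112, -0.2043, 0.2141]
eef_rot: [[0.679, -0.039, 0.733], [-0.027, -0.999, -0.029], [0.733, -0.0, -0.68]]
force: [-1.7, -0.4, -1.3]
gripper_width: 0.0855
grasp_force: 0.0
```

```bash
python3 -c "
from wr import *
R=Rt(-2,43);G=np.array([.5945,-.204,.101])+R[:,2]*.014
go(G-R[:,2]*.12,R); p,P=grab('w2',3); print(rim(P,(.5945,-.204),.107,.031))"
```

```text
t 8.08 p [ 0.5112 -0.2043  0.2141] F [-1.7 -0.4 -1.3] w 0.0855 g 0.0 q [-0.18 -0.2  -0.56 -0.27 -0.41  1.92]
rot units [ 0.04 -0.04 -0.04]
slide units now [-0.65 -0.08  0.8 ] ('after rot', array([-0.65, -0.08,  0.8 ]))
(array([ 0.5937, -0.2054]), 719, np.float64(0.1072))
```

Request:
drive_tool(
  increments=[
    {"slide":[-0.22,-0.01,0.27],"rot":[0,0,0]},
    {"slide":[-0.22,-0.01,0.27],"rot":[0,0,0]},
    {"slide":[-0.22,-0.01,0.27],"rot":[0,0,0]},
    {"slide":[0,0,0.3],"rot":[0,0,0]},
    {"slide":[0,0,0.3],"rot":[0,0,0]},
    {"slide":[0,0,0.3],"rot":[0,0,0]},
    {"slide":[0,0,0.3],"rot":[0,0,0]},
    {"slide":[0,0,0.3],"rot":[0,0,0]},
    {"slide":[0,0,0],"rot":[0,0,0]},
  ],
)

```text
time: 8.98
tool_pos: [0.5657, -0.2066, 0.1336]
eef_rot: [[0.681, -0.037, 0.731], [-0.023, -0.999, -0.029], [0.732, 0.003, -0.682]]
force: [-0.5, -0.4, 0.2]
gripper_width: 0.0852
grasp_force: 0.0
```

```bash
python3 -c "
from wr import *
R=Rt(-2,43);G=np.array([.594,-.2045,.101])+R[:,2]*.014
go(G,R)"
```

```text
t 8.98 p [ 0.5657 -0.2066  0.1336] F [-0.5 -0.4  0.2] w 0.0852 g 0.0 q [-0.2   0.01 -0.52 -0.5  -0.25  2.17]
rot units [ 0.04 -0.01  0.01]
slide units now [-0.12 -0.08  1.42] ('after rot', array([-0.11, -0.08,  1.42]))
```

Request:
drive_tool(
  increments=[
    {"slide":[-0.03,-0.02,0.25],"rot":[0,0,0]},
    {"slide":[-0.03,-0.02,0.25],"rot":[0,0,0]},
    {"slide":[-0.03,-0.02,0.25],"rot":[0,0,0]},
    {"slide":[-0.03,-0.02,0.25],"rot":[0,0,0]},
    {"slide":[0,0,0.2],"rot":[0,0,0]},
    {"slide":[0,0,0.2],"rot":[0,0,0]},
    {"slide":[0,0,0],"rot":[0,0,0]},
    {"slide":[0,0,0],"rot":[0,0,0]},
  ],
)

```text
time: 9.65
tool_pos: [0.6025, -0.2054, 0.0937]
eef_rot: [[0.68, -0.037, 0.733], [-0.023, -0.999, -0.03], [0.733, 0.004, -0.68]]
force: [0.5, -0.5, 0.0]
gripper_width: 0.0858
grasp_force: 0.0
```

```bash
python3 -c "
from wr import *
R=Rt(-2,43);G=np.array([.594,-.2045,.101])+R[:,2]*.014
go(G,R); p,P=grab('w3'); p2,_=bot.capture('scene'); 
im=np.hstack([cv2.resize(p[80:380,120:520],None,fx=1,fy=1),cv2.resize(p2[120:270,90:290],None,fx=2,fy=2)]); cv2.imwrite('pics/m3.png',im)"
```

```text
t 9.65 p [ 0.6025 -0.2054  0.0937] F [ 0.5 -0.5  0. ] w 0.0858 g 0.0 q [-0.22  0.14 -0.45 -0.68 -0.21  2.37]
rot units [ 0.05 -0.03  0.01]
slide units now [-0.01 -0.01  0.07] ('after rot', array([-0.01, -0.01,  0.07]))
```

View pics/m3.png

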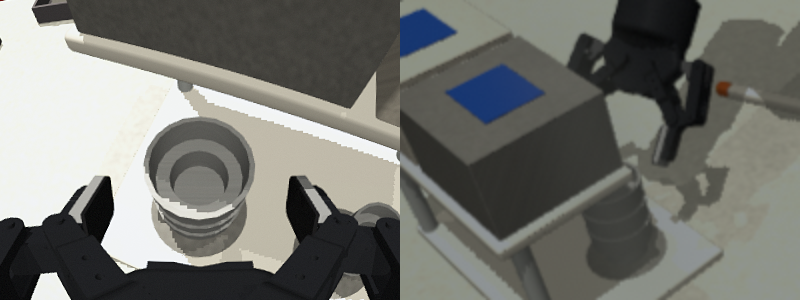

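The wrist view (left) shows the pot rim at about (200,165), evenly between the pads, whose tips are just short of its diameter. The shelf's edge stays clear of the gripper. I'll go in 8 mm more and close.

Request:
drive_tool(
  increments=[
    {"slide":[0,0,0.1],"rot":[0,0,0]},
    {"slide":[0,0,0.1],"rot":[0,0,0]},
    {"slide":[0,0,0],"rot":[0,0,0]},
  ],
)

```text
time: 10.0
tool_pos: [0.6083, -0.2058, 0.0877]
eef_rot: [[0.68, -0.038, 0.733], [-0.023, -0.999, -0.031], [0.733, 0.004, -0.68]]
force: [0.2, 1.3, 0.3]
gripper_width: 0.0855
grasp_force: 0.0
```

Request:
drive_tool(
  increments=[
    {"slide":[0,0,0],"rot":[0,0,0]},
    {"slide":[0,0,0],"rot":[0,0,0]},
    {"slide":[0,0,0],"rot":[0,0,0]},
    {"slide":[0,0,0],"rot":[0,0,0]},
    {"slide":[0,0,0],"rot":[0,0,0]},
    {"slide":[0,0,0],"rot":[0,0,0]},
    {"slide":[0,0,0],"rot":[0,0,0]},
    {"slide":[0,0,0],"rot":[0,0,0]},
    {"slide":[0,0,0],"rot":[0,0,0]},
    {"slide":[0,0,0],"rot":[0,0,0]},
  ],
  gripper=0,
  squeeze=30,
)

```text
time: 10.83
tool_pos: [0.6089, -0.2064, 0.0895]
eef_rot: [[0.677, -0.038, 0.735], [-0.022, -0.999, -0.032], [0.735, 0.005, -0.678]]
force: [-1.7, 0.1, 5.8]
gripper_width: 0.0486
grasp_force: 25.6
```

```bash
python3 -c "
from wr import *
go(); p,P=grab('w4'); p2,_=bot.capture('scene'); print(rim(P,(.594,-.2045),.107,.031,.012))
im=np.hstack([cv2.resize(p[80:380,120:520],None,fx=1,fy=1),cv2.resize(p2[120:270,90:290],None,fx=2,fy=2)]); cv2.imwrite('pics/m4.png',im)"
```

```text
t 10.83 p [ 0.6089 -0.2064  0.0895] F [-1.7  0.1  5.8] w 0.0486 g 25.6 q [-0.23  0.16 -0.44 -0.71 -0.21  2.4 ]
(array([ 0.5951, -0.2068]), 3524, np.float64(0.1071))
```

View pics/m4.png

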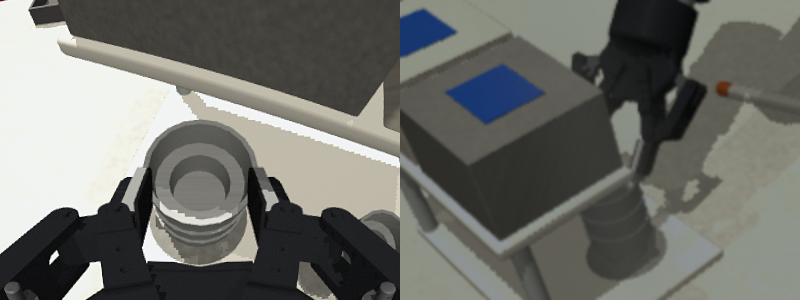

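Run:
```python
from wr import *
s=bot.read_state(); R=np.array(s['eef_rot']);o=np.array(s['tool_pos'])
p,P=grab(None,3); Q=(P-o)@R*1000
for u,v in [(270,250),(272,265),(265,290),(268,310),(388,250),(380,265),(378,290),(378,310),(258,262),(395,262),(320,200),(320,285)]:
    print((u,v),'world',P[v,u].round(3),'tool mm',Q[v,u].round(0),p[v,u])
m=(Q[...,2]>-60)&(Q[...,2]<5)&(abs(Q[...,1])<50)&(abs(Q[...,0])<20)
dark=(p.max(2)<45)
for z0 in range(-60,0,8):
    k=m&(Q[...,2]>z0)&(Q[...,2]<z0+8)&dark; q=Q[k]
    for sg in(1,-1):
        w=q[q[:,1]*sg>15]
        if len(w): print(z0,sg,len(w),np.percentile(w[:,1]*sg,[2,50]).round(1),np.percentile(w[:,0],[5,95]).round(1))
```

```text
(270, 250) world [ 0.592 -0.182  0.119] tool mm [ 10. -24. -34.] [11 11 10]
(272, 265) world [ 0.591 -0.18   0.098] tool mm [ -6. -26. -19.] [32 34 34]
(265, 290) world [ 0.569 -0.181  0.126] tool mm [ -0. -23. -55.] [14 13 14]
(268, 310) world [ 0.583 -0.165  0.013] tool mm [-74. -41.  31.] [247 247 245]
(388, 250) world [ 0.632 -0.268  0.014] tool mm [-39.  60.  70.] [171 187 192]
(380, 265) world [ 0.576 -0.231  0.136] tool mm [ 12.  27. -55.] [78 80 80]
(378, 290) world [ 0.565 -0.23   0.134] tool mm [  4.  25. -62.] [11 10 12]
(378, 310) world [ 0.557 -0.229  0.132] tool mm [ -3.  25. -66.] [11  9 12]
(258, 262) world [ 0.581 -0.179  0.132] tool mm [ 12. -26. -51.] [172 178 178]
(395, 262) world [ 0.58  -0.241  0.126] tool mm [  8.  36. -44.] [19 17 17]
(320, 200) world [ 0.626 -0.208  0.108] tool mm [26.  1. -0.] [114 119 121]
(320, 285) world [ 0.588 -0.207  0.067] tool mm [-31.   1.   0.] [117 124 124]
-60 1 262 [24.7 25.1] [-7.6 11.9]
-60 -1 268 [23.1 23.6] [-6.3 11.9]
-52 1 230 [24.7 25.2] [-7.7 12. ]
-52 -1 211 [23.1 23.6] [-6. 12.]
-44 1 176 [24.7 25.1] [-6.8 12. ]
-44 -1 160 [23.1 23.5] [-6.7 11.8]
-36 1 46 [24.8 25. ] [-5.  10.7]
-36 -1 42 [23.1 23.5] [-2.6 11.7]
-28 1 1 [26.6 26.6] [-7.5 -7.5]
-28 -1 3 [24.5 24.8] [-7.  -6.5]
-20 1 10 [27.  27.4] [-8.2  4.2]
-20 -1 7 [25.5 25.9] [-6.4  4.8]
```

Run:
```python
from wr import *
c=bot.calibration('wrist'); f=200/np.tan(np.radians(c['vfov'])/2); M=np.linalg.inv(c['T_tool_cam'])
def pr(t):
    q=M[:3,:3]@(np.array(t)/1000)+M[:3,3]; x,y,z=q[0],-q[1],-q[2]; th=np.arctan2(np.hypot(x,y),z); r=f*th/np.hypot(x,y); return (c['cx']+x*r).round(0),(c['cy']+y*r).round(0),round(z,3)
for z in (0,-8,-20,-34,-50,-70): print(z,[pr((x,y,z)) for x in(11,-11) for y in(-24.3,24.3)])
p=cv2.imread('pics/w4.png'); cv2.imwrite('pics/z4.png',cv2.resize(p[200:360,220:420],None,fx=4,fy=4,interpolation=cv2.INTER_CUBIC)[:600])
```

```text
0 [(np.float64(277.0), np.float64(224.0), np.float64(0.182)), (np.float64(359.0), np.float64(224.0), np.float64(0.182)), (np.float64(279.0), np.float64(257.0), np.float64(0.188)), (np.float64(358.0), np.float64(257.0), np.float64(0.188))]
-8 [(np.float64(275.0), np.float64(229.0), np.float64(0.174)), (np.float64(361.0), np.float64(229.0), np.float64(0.174)), (np.float64(277.0), np.float64(263.0), np.float64(0.18)), (np.float64(359.0), np.float64(263.0), np.float64(0.18))]
-20 [(np.float64(272.0), np.float64(237.0), np.float64(0.163)), (np.float64(364.0), np.float64(237.0), np.float64(0.163)), (np.float64(275.0), np.float64(273.0), np.float64(0.169)), (np.float64(362.0), np.float64(273.0), np.float64(0.169))]
-34 [(np.float64(268.0), np.float64(248.0), np.float64(0.149)), (np.float64(368.0), np.float64(248.0), np.float64(0.149)), (np.float64(271.0), np.float64(286.0), np.float64(0.155)), (np.float64(365.0), np.float64(286.0), np.float64(0.155))]
-50 [(np.float64(263.0), np.float64(263.0), np.float64(0.134)), (np.float64(373.0), np.float64(263.0), np.float64(0.134)), (np.float64(267.0), np.float64(303.0), np.float64(0.14)), (np.float64(369.0), np.float64(304.0), np.float64(0.14))]
-70 [(np.float64(254.0), np.float64(286.0), np.float64(0.115)), (np.float64(381.0), np.float64(286.0), np.float64(0.115)), (np.float64(260.0), np.float64(330.0), np.float64(0.121)), (np.float64(376.0), np.float64(330.0), np.float64(0.121))]
```

View pics/z4.png

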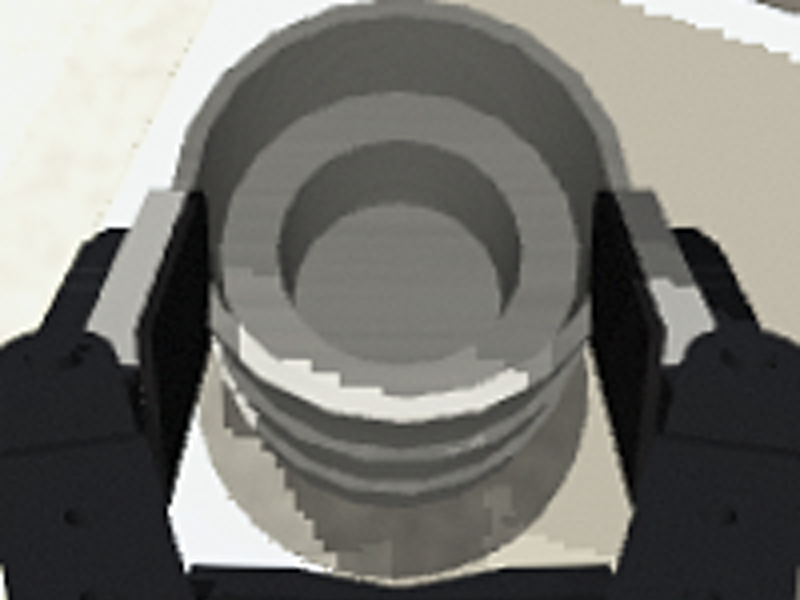

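The zoom shows the pads only reached the near half of the rim. Their tips at about (205,190) and (595,190) are roughly 34 mm behind the nominal TCP. I'll open, go deeper, and check reach for the corrected offset first.

Request:
drive_tool(
  increments=[
    {"slide":[0,0,0],"rot":[0,0,0]},
    {"slide":[0,0,0],"rot":[0,0,0]},
    {"slide":[0,0,0],"rot":[0,0,0]},
    {"slide":[0,0,0],"rot":[0,0,0]},
    {"slide":[0,0,0],"rot":[0,0,0]},
    {"slide":[0,0,0],"rot":[0,0,0]},
    {"slide":[0,0,0],"rot":[0,0,0]},
    {"slide":[0,0,0],"rot":[0,0,0]},
  ],
  gripper=1,
)

```text
time: 11.75
tool_pos: [0.608, -0.2058, 0.0878]
eef_rot: [[0.68, -0.038, 0.733], [-0.023, -0.999, -0.031], [0.733, 0.004, -0.68]]
force: [-0.1, -0.0, -0.1]
gripper_width: 0.0857
grasp_force: 0.0
```

```bash
cat > now.py <<'E'
from wr import *
from path import *
s=bot.read_state(); R=np.array(s['eef_rot']);o=np.array(s['tool_pos'])
p,P=grab('w5',3); Q=(P-o)@R*1000
print(rim(P,(.594,-.2045),.107,.031)); 
for u,v in [(320,340),(320,348),(320,360),(320,380),(280,345),(360,345)]: print((u,v),Q[v,u].round(0))
tilt,yaw=43,-2
for off in (.045,):
    P0=np.array([.5945,-.2055,.100]);W=np.array([.579,.0745,.070])
    R=Rt(yaw,tilt); G=P0+R[:,2]*off; f=Rt(yaw,0)[:,2]; Z=np.array([0,0,1.])
    q=run(s['joint_pos'],[('G',G,R),('L',G+.035*Z,R),('back',G+.035*Z-.12*f,R),('up',G+.09*Z-.12*f,R)])
    for y in (24,28,32):
        R2=Rt(y,tilt); g=W+R2[:,2]*off
        run(q,[('over',g+.06*Z,R2),('place',g,R2),('ret',g-.1*R2[:,2],R2)])
go(G,R)
E
python3 now.py
```

```text
(array([ 0.5943, -0.2056]), 2561, np.float64(0.1077))
(320, 340) [-89.   1.  13.]
(320, 348) [  11.    1. -104.]
(320, 360) [  12.    1. -110.]
(320, 380) [  12.    1. -117.]
(280, 345) [  11.  -11. -103.]
(360, 345) [  11.   13. -103.]
G [ 0.627 -0.207  0.069] [-0.24  0.22 -0.39 -0.79 -0.21  2.5 ] err 0.0 marg 0.14 dq 0.01
L [ 0.627 -0.207  0.104] [-0.18  0.16 -0.42 -0.57 -0.2   2.23] err 0.0 marg 0.13 dq 0.03
back [ 0.507 -0.202  0.104] [-0.32 -0.03 -0.58 -0.75 -0.3   2.49] err 0.0 marg 0.14 dq 0.03
up [ 0.507 -0.202  0.159] [-0.21 -0.14 -0.61 -0.43 -0.31  2.1 ] err 0.0 marg 0.22 dq 0.06
over [0.609 0.088 0.099] [ 0.3   0.09 -0.53 -0.57 -0.16  2.21] err 0.0 marg 0.05 dq 0.1
place [0.609 0.088 0.039] [ 0.13  0.21 -0.45 -1.07 -0.23  2.83] err 0.0 marg 0.09 dq 0.08
ret [0.542 0.058 0.108] [ 0.26 -0.06 -0.64 -0.6  -0.2   2.27] err 0.0 marg 0.13 dq 0.08
over [0.608 0.09  0.099] [ 0.19  0.1  -0.44 -0.77 -0.31  2.52] err 0.0 marg 0.19 dq 0.08
place [0.608 0.09  0.039] [ 0.07  0.22 -0.42 -1.11 -0.34  2.95] err 0.0 marg 0.1 dq 0.06
ret [0.543 0.056 0.108] [ 0.1  -0.02 -0.54 -0.81 -0.39  2.62] err 0.0 marg 0.14 dq 0.04
over [0.607 0.092 0.099] [ 0.12  0.12 -0.39 -0.86 -0.42  2.7 ] err 0.0 marg 0.24 dq 0.08
place [0.607 0.092 0.039] [ 0.02  0.24 -0.4  -1.12 -0.42  3.04] err 0.0 marg 0.01 dq 0.05
ret [0.545 0.053 0.108] [-0.    0.01 -0.48 -0.9  -0.52  2.8 ] err 0.0 marg 0.04 dq 0.03
t 11.9 p [ 0.608  -0.2058  0.0879] F [-1.  -0.9  0.1] w 0.0855 g 0.0 q [-0.23  0.16 -0.44 -0.71 -0.21  2.4 ]
rot units [ 0.06 -0.03  0.01]
slide units now [-0.01 -0.    0.67] ('after rot', array([-0.01,  0.  ,  0.67]))
```

Request:
drive_tool(
  increments=[
    {"slide":[0,0,0.18],"rot":[0,0,0]},
    {"slide":[0,0,0.18],"rot":[0,0,0]},
    {"slide":[0.02,0,0.18],"rot":[0,0,0]},
    {"slide":[0.03,0,0.18],"rot":[0,0,0]},
    {"slide":[0,0,0],"rot":[0,0,0]},
    {"slide":[0,0,0],"rot":[0,0,0]},
  ],
)

```text
time: 12.4
tool_pos: [0.6306, -0.2068, 0.0694]
eef_rot: [[0.68, -0.038, 0.732], [-0.023, -0.999, -0.031], [0.733, 0.004, -0.68]]
force: [0.4, 0.3, 0.4]
gripper_width: 0.0853
grasp_force: 0.0
```

Request:
drive_tool(
  increments=[
    {"slide":[0,0,0],"rot":[0,0,0]},
    {"slide":[0,0,0],"rot":[0,0,0]},
    {"slide":[0,0,0],"rot":[0,0,0]},
    {"slide":[0,0,0],"rot":[0,0,0]},
    {"slide":[0,0,0],"rot":[0,0,0]},
    {"slide":[0,0,0],"rot":[0,0,0]},
    {"slide":[0,0,0],"rot":[0,0,0]},
    {"slide":[0,0,0],"rot":[0,0,0]},
    {"slide":[0,0,0],"rot":[0,0,0]},
    {"slide":[0,0,0],"rot":[0,0,0]},
  ],
  gripper=0,
  squeeze=30,
)

```text
time: 13.23
tool_pos: [0.6307, -0.2068, 0.0702]
eef_rot: [[0.679, -0.038, 0.733], [-0.022, -0.999, -0.031], [0.734, 0.005, -0.679]]
force: [-1.7, 0.2, 3.3]
gripper_width: 0.0603
grasp_force: 32.7
```

Run:
```python
from wr import *
go(); p,P=grab('w6'); print(rim(P,(.595,-.2055),.107,.031,.01))
```

```text
t 13.23 p [ 0.6307 -0.2068  0.0702] F [-1.7  0.2  3.3] w 0.0603 g 32.7 q [-0.24  0.23 -0.39 -0.79 -0.2   2.49]
(array([ 0.5945, -0.206 ]), 5696, np.float64(0.1076))
```

Request:
drive_tool(
  increments=[
    {"slide":[0.08,0,-0.074],"rot":[0,0,0]},
    {"slide":[0.08,0,-0.074],"rot":[0,0,0]},
    {"slide":[0.08,0,-0.074],"rot":[0,0,0]},
    {"slide":[0.08,0,-0.074],"rot":[0,0,0]},
    {"slide":[0,0,0],"rot":[0,0,0]},
  ],
)

```text
time: 13.7
tool_pos: [0.6303, -0.2064, 0.0872]
eef_rot: [[0.68, -0.037, 0.732], [-0.022, -0.999, -0.03], [0.733, 0.004, -0.68]]
force: [-0.5, 0.1, 0.1]
gripper_width: 0.0601
grasp_force: 32.4
```

Run:
```python
from wr import *
go(); p,P=grab('w7'); print(rim(P,(.595,-.2055),.125,.031,.01)); p2,_=bot.capture('scene')
im=np.hstack([cv2.resize(p[80:380,120:520],None,fx=1,fy=1),cv2.resize(p2[150:250,140:273],None,fx=3,fy=3)]); cv2.imwrite('pics/m7.png',im)
```

```text
t 13.7 p [ 0.6303 -0.2064  0.0872] F [-0.5  0.1  0.1] w 0.0601 g 32.4 q [-0.2   0.2  -0.41 -0.67 -0.19  2.35]
(array([ 0.5941, -0.2056]), 5525, np.float64(0.1247))
```

View pics/m7.png

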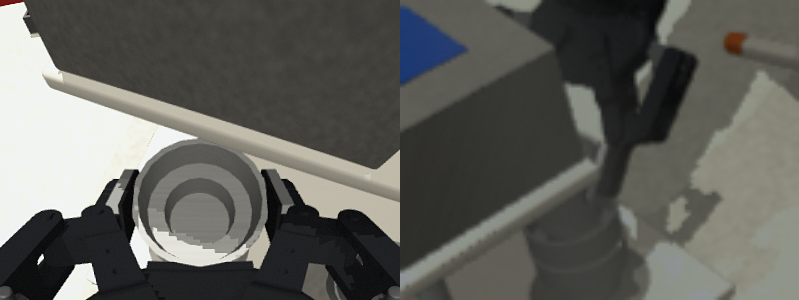

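The wrist view shows the pot gripped upright between the pads at (200,200). In the scene view the pile stays put below it, so I'll keep lifting and then pull back.

Request:
drive_tool(
  increments=[
    {"slide":[0.08,0,-0.074],"rot":[0,0,0]},
    {"slide":[0.08,0,-0.074],"rot":[0,0,0]},
    {"slide":[0.08,0,-0.074],"rot":[0,0,0]},
    {"slide":[0.08,0,-0.074],"rot":[0,0,0]},
    {"slide":[0,0,0],"rot":[0,0,0]},
  ],
)

```text
time: 14.22
tool_pos: [0.6305, -0.2066, 0.1048]
eef_rot: [[0.679, -0.038, 0.733], [-0.022, -0.999, -0.031], [0.733, 0.004, -0.68]]
force: [0.3, -0.0, -0.8]
gripper_width: 0.0601
grasp_force: 32.4
```

Request:
drive_tool(
  increments=[
    {"slide":[-0.2,0,-0.22],"rot":[0,0,0]},
    {"slide":[-0.2,0,-0.22],"rot":[0,0,0]},
    {"slide":[-0.2,0,-0.22],"rot":[0,0,0]},
    {"slide":[-0.2,0,-0.22],"rot":[0,0,0]},
    {"slide":[-0.2,0,-0.22],"rot":[0,0,0]},
    {"slide":[-0.2,0,-0.22],"rot":[0,0,0]},
    {"slide":[-0.2,0,-0.22],"rot":[0,0,0]},
    {"slide":[-0.2,0,-0.22],"rot":[0,0,0]},
    {"slide":[-0.2,0,-0.22],"rot":[0,0,0]},
    {"slide":[-0.2,0,-0.22],"rot":[0,0,0]},
    {"slide":[0,0,0],"rot":[0,0,0]},
  ],
)

```text
time: 15.13
tool_pos: [0.5095, -0.202, 0.1056]
eef_rot: [[0.68, -0.039, 0.732], [-0.023, -0.999, -0.031], [0.733, 0.004, -0.68]]
force: [0.4, -0.7, -0.4]
gripper_width: 0.0602
grasp_force: 32.6
```

Run:
```python
from wr import *
from path import *
s=bot.read_state(); R0=np.array(s['eef_rot']);o=np.array(s['tool_pos'])
p,P=grab('w8',3)
c=np.array([o[0]-.0362,o[1]+.001]); r=rim(P,c,o[2]+.0375,.031,.01); print(r)
# rim tilt: fit plane of rim points
m=(abs(np.hypot(P[...,0]-r[0][0],P[...,1]-r[0][1])-.0297)<.003)&(abs(P[...,2]-r[2])<.012); q=P[m]; A=np.c_[q[:,:2]-r[0],np.ones(len(q))]; print('plane',np.linalg.lstsq(A,q[:,2],rcond=None)[0])
off=R0.T@(np.array([*r[0],r[2]])-o); print('rim centre in tool',off)
print('pile now',rim(P,(.595,-.205),.082,.031))
T=np.array([.579,.0745,.077]) ; Z=np.array([0,0,1.])
for y in (24,27,30):
    R2=Rt(y,43); g=T-R2@off; q=run(s['joint_pos'],[('up',o+[0,0,.05],R0),('over',g+.05*Z,R2),('place',g,R2)])
R2=Rt(27,43); go(T-R2@off+.05*Z,R2)
```

```text
(array([ 0.4745, -0.2015]), 5673, np.float64(0.1436))
plane [-0.09537415  0.00716808  0.14285998]
rim centre in tool [ 0.00405264  0.00104362 -0.05145984]
pile now (array([ 0.5936, -0.2056]), 1168, np.float64(0.0823))
up [ 0.509 -0.202  0.156] [-0.2  -0.13 -0.62 -0.41 -0.29  2.08] err 0.0 marg 0.2 dq 0.06
over [0.61  0.09  0.089] [ 0.29  0.11 -0.52 -0.64 -0.16  2.3 ] err 0.0 marg 0.03 dq 0.12
place [0.61  0.09  0.039] [ 0.14  0.21 -0.45 -1.07 -0.23  2.82] err 0.0 marg 0.1 dq 0.07
up [ 0.509 -0.202  0.156] [-0.2  -0.13 -0.62 -0.41 -0.29  2.08] err 0.0 marg 0.2 dq 0.06
over [0.61  0.091 0.089] [ 0.2   0.12 -0.45 -0.79 -0.27  2.53] err 0.0 marg 0.15 dq 0.09
place [0.61  0.091 0.039] [ 0.09  0.22 -0.43 -1.1  -0.31  2.92] err 0.0 marg 0.13 dq 0.05
up [ 0.509 -0.202  0.156] [-0.2  -0.13 -0.62 -0.41 -0.29  2.08] err 0.0 marg 0.2 dq 0.06
over [0.609 0.093 0.089] [ 0.14  0.13 -0.41 -0.87 -0.36  2.67] err 0.0 marg 0.2 dq 0.09
place [0.609 0.093 0.039] [ 0.05  0.23 -0.41 -1.12 -0.38  3.  ] err 0.0 marg 0.05 dq 0.04
t 15.28 p [ 0.5118 -0.2024  0.1063] F [ 0.3 -0.3 -0.2] w 0.0599 g 32.6 q [-0.3  -0.03 -0.58 -0.73 -0.28  2.47]
rot units [ 4.31 -0.03 -3.94]
slide units now [ 1.17 -7.43  1.86] ('after rot', array([ 3.44, -5.43,  4.33]))
```

Request:
drive_tool(
  increments=[
    {"slide":[0.24,0,-0.22],"rot":[0,0,0]},
    {"slide":[0.24,0,-0.22],"rot":[0,0,0]},
    {"slide":[0.24,0,-0.22],"rot":[0,0,0]},
    {"slide":[0.24,0,-0.22],"rot":[0,0,0]},
    {"slide":[0,0,0],"rot":[0.54,0,-0.49]},
    {"slide":[0,0,0],"rot":[0.54,0,-0.49]},
    {"slide":[0,0,0],"rot":[0.54,0,-0.49]},
    {"slide":[0,0,0],"rot":[0.54,0,-0.49]},
    {"slide":[0,0,0],"rot":[0.54,0,-0.49]},
    {"slide":[0,0,0],"rot":[0.54,0,-0.49]},
    {"slide":[0,0,0],"rot":[0.54,0,-0.49]},
    {"slide":[0,0,0],"rot":[0.54,0,-0.49]},
  ],
)

```text
time: 16.28
tool_pos: [0.5091, -0.2047, 0.1548]
eef_rot: [[0.631, 0.411, 0.658], [0.279, -0.912, 0.302], [0.724, -0.007, -0.69]]
force: [-0.1, 0.4, 0.1]
gripper_width: 0.0599
grasp_force: 32.6
```

Run:
```python
from wr import *
R2=Rt(27,43); off=np.array([.004,.001,-.0515]); T=np.array([.579,.0745,.077])
go(T-R2@off+[0,0,.07],R2)
```

```text
t 16.28 p [ 0.5091 -0.2047  0.1548] F [-0.1  0.4  0.1] w 0.0599 g 32.6 q [-0.66  0.11 -0.22 -0.87 -1.    3.05]
rot units [ 0.35  0.12 -0.44]
slide units now [ 2.82 -5.7   4.68] ('after rot', array([ 2.98, -5.45,  4.88]))
```

Request:
drive_tool(
  increments=[
    {"slide":[0.23,-0.47,0.38],"rot":[0,0,0]},
    {"slide":[0.23,-0.47,0.38],"rot":[0,0,0]},
    {"slide":[0.23,-0.47,0.38],"rot":[0,0,0]},
    {"slide":[0.23,-0.47,0.38],"rot":[0,0,0]},
    {"slide":[0.23,-0.47,0.38],"rot":[0,0,0]},
    {"slide":[0.23,-0.47,0.38],"rot":[0,0,0]},
    {"slide":[0.23,-0.47,0.38],"rot":[0,0,0]},
    {"slide":[0.23,-0.47,0.38],"rot":[0,0,0]},
    {"slide":[0.23,-0.47,0.38],"rot":[0,0,0]},
    {"slide":[0.23,-0.47,0.38],"rot":[0,0,0]},
    {"slide":[0.23,-0.47,0.38],"rot":[0,0,0]},
    {"slide":[0,0,0],"rot":[0,0,0]},
  ],
)

```text
time: 17.28
tool_pos: [0.5986, 0.0682, 0.1132]
eef_rot: [[0.63, 0.415, 0.657], [0.282, -0.91, 0.304], [0.724, -0.006, -0.69]]
force: [-0.1, 0.6, -0.4]
gripper_width: 0.0599
grasp_force: 32.9
```

Run:
```python
from wr import *
R2=Rt(27,43); off=np.array([.004,.001,-.0515]); T=np.array([.579,.0745,.077])
go(T-R2@off+[0,0,.07],R2)
```

```text
t 17.28 p [0.5986 0.0682 0.1132] F [-0.1  0.6 -0.4] w 0.0599 g 32.9 q [ 0.23  0.05 -0.5  -0.6  -0.26  2.29]
rot units [ 0.31  0.13 -0.39]
slide units now [ 0.26 -0.41  0.43] ('after rot', array([ 0.27, -0.39,  0.44]))
```

Now I'll finish the rotation and offset, then look to measure the ring and pot together.

Request:
drive_tool(
  increments=[
    {"slide":[0,0,0],"rot":[0.15,0.06,-0.2]},
    {"slide":[0,0,0],"rot":[0.15,0.06,-0.2]},
    {"slide":[0.09,-0.13,0.14],"rot":[0,0,0]},
    {"slide":[0.09,-0.13,0.14],"rot":[0,0,0]},
    {"slide":[0.09,-0.13,0.14],"rot":[0,0,0]},
    {"slide":[0,0,0],"rot":[0,0,0]},
    {"slide":[0,0,0],"rot":[0,0,0]},
  ],
)

```text
time: 17.87
tool_pos: [0.6088, 0.0861, 0.1102]
eef_rot: [[0.609, 0.45, 0.654], [0.308, -0.893, 0.327], [0.731, 0.002, -0.682]]
force: [1.1, -0.4, -1.2]
gripper_width: 0.0599
grasp_force: 32.8
```

Run:
```python
from wr import *
R2=Rt(27,43); off=np.array([.004,.001,-.0515]); T=np.array([.579,.0745,.077])
go(T-R2@off+[0,0,.07],R2)
s=bot.read_state(); R0=np.array(s['eef_rot']);o=np.array(s['tool_pos'])
p,P=grab('w9',3); c=o+R0@off; print('pot rim',c,rim(P,c[:2],c[2],.031,.01))
print('db',rim(P,(.586,.2285),.077,.031),'dc',rim(P,(.504,.154),.077,.031),'da',rim(P,(.6605,.149),.077,.031))
p2,d2=bot.capture('scene'); D=cloud('scene',d2); p3,d3=bot.capture('top'); 
print('scene pot',rim(D,c[:2],c[2],.031,.008)); m=(D[...,2]>.034)&(D[...,2]<.042)&(np.hypot(D[...,0]-.579,D[...,1]-.0745)<.032); print('ring pts',m.sum())
a=cv2.resize(p2[180:330,260:460],None,fx=2,fy=2); b=cv2.resize(p[40:240,0:267],None,fx=1.5,fy=1.5)
cv2.imwrite('pics/m9.png',np.hstack([a,b]))
```

```text
t 17.87 p [0.6088 0.0861 0.1102] F [ 1.1 -0.4 -1.2] w 0.0599 g 32.8 q [ 0.23  0.08 -0.46 -0.67 -0.28  2.39]
rot units [ 0.06  0.01 -0.02]
slide units now [ 0.03 -0.11  0.08] ('after rot', array([ 0.03, -0.1 ,  0.08]))
pot rim [0.57803339 0.06959603 0.14827378] (array([0.5767, 0.0689]), 5643, np.float64(0.148))
db (array([0.5863, 0.2286]), 1039, np.float64(0.0775)) dc (array([0.5055, 0.1551]), 309, np.float64(0.0778)) da (array([0.6604, 0.1479]), 848, np.float64(0.0775))
scene pot (array([0.5803, 0.0707]), 477, np.float64(0.1461))
ring pts 153
```

View pics/m9.png

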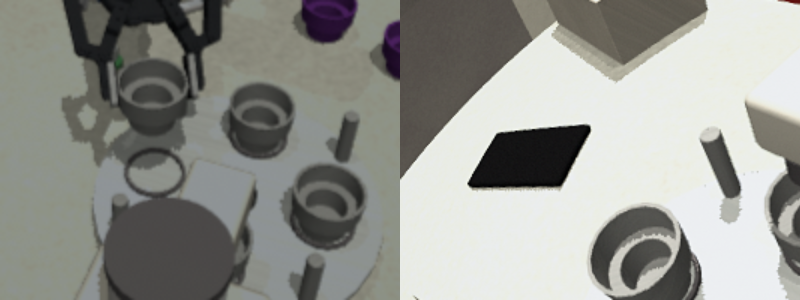

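The left part shows the held pot upright just short of the free ring at (155,172). It needs about +1.5 mm in x and +5 mm in y. I'll lower it to just above the ring.

Request:
drive_tool(
  increments=[
    {"slide":[-0.1,-0.01,0.11],"rot":[0,0,0]},
    {"slide":[-0.1,-0.01,0.11],"rot":[0,0,0]},
    {"slide":[-0.1,-0.01,0.11],"rot":[0,0,0]},
    {"slide":[-0.1,-0.01,0.11],"rot":[0,0,0]},
    {"slide":[-0.1,-0.01,0.11],"rot":[0,0,0]},
    {"slide":[-0.1,-0.01,0.11],"rot":[0,0,0]},
    {"slide":[-0.1,-0.01,0.11],"rot":[0,0,0]},
    {"slide":[-0.1,-0.01,0.11],"rot":[0,0,0]},
    {"slide":[-0.1,-0.01,0.11],"rot":[0,0,0]},
    {"slide":[-0.1,-0.01,0.11],"rot":[0,0,0]},
    {"slide":[0,0,0],"rot":[0,0,0]},
    {"slide":[0,0,0],"rot":[0,0,0]},
  ],
)

```text
time: 19.12
tool_pos: [0.6116, 0.091, 0.0513]
eef_rot: [[0.609, 0.448, 0.655], [0.307, -0.894, 0.326], [0.731, 0.002, -0.682]]
force: [0.1, -0.2, -0.7]
gripper_width: 0.06
grasp_force: 32.8
```

Run:
```python
from wr import *
go()
s=bot.read_state(); R0=np.array(s['eef_rot']);o=np.array(s['tool_pos'])
off=np.array([.004,.001,-.0515]); p,P=grab('w10',3); c=o+R0@off; print('pot rim',c,rim(P,c[:2],c[2],.031,.01))
print('da',rim(P,(.6605,.149),.077,.031),'db',rim(P,(.586,.2285),.077,.031),'dc',rim(P,(.504,.154),.077,.031))
p2,d2=bot.capture('scene'); D=cloud('scene',d2)
print('scene pot',rim(D,c[:2],c[2],.031,.008),'dc',rim(D,(.507,.156),.077,.031),'db',rim(D,(.588,.2305),.077,.031)); print('ring scene',pt('scene',337.2,265.8,z=.037))
```

```text
t 19.12 p [0.6116 0.091  0.0513] F [ 0.1 -0.2 -0.7] w 0.06 g 32.8 q [ 0.13  0.2  -0.43 -1.02 -0.29  2.81]
pot rim [0.58079308 0.074503   0.08933063] (array([0.5795, 0.0742]), 5678, np.float64(0.0892))
da (array([0.6602, 0.1476]), 1476, np.float64(0.0774)) db (array([0.5863, 0.2285]), 1517, np.float64(0.0773)) dc (array([0.5052, 0.1537]), 1237, np.float64(0.0775))
scene pot (array([0.5833, 0.0765]), 427, np.float64(0.0872)) dc (array([0.5076, 0.1567]), 181, np.float64(0.0756)) db (array([0.589, 0.231]), 235, np.float64(0.0757))
ring scene [0.58390458 0.07598463 0.037     ]
```

Request:
drive_tool(
  increments=[
    {"slide":[-0.04,0,0.036],"rot":[0,0,0]},
    {"slide":[-0.04,0,0.036],"rot":[0,0,0]},
    {"slide":[-0.04,0,0.036],"rot":[0,0,0]},
    {"slide":[-0.04,0,0.036],"rot":[0,0,0]},
    {"slide":[-0.02,0,0.02],"rot":[0,0,0]},
    {"slide":[0,0,0],"rot":[0,0,0]},
    {"slide":[0,0,0],"rot":[0,0,0]},
  ],
)

```text
time: 19.9
tool_pos: [0.6114, 0.0913, 0.0414]
eef_rot: [[0.609, 0.448, 0.654], [0.307, -0.894, 0.327], [0.731, 0.002, -0.682]]
force: [-0.3, 0.4, -0.8]
gripper_width: 0.0598
grasp_force: 32.8
```

Run:
```python
from wr import *
go()
s=bot.read_state(); R0=np.array(s['eef_rot']);o=np.array(s['tool_pos'])
off=np.array([.004,.001,-.0515]); p,P=grab('w11',3); c=o+R0@off; print('pot rim',c,rim(P,c[:2],c[2],.031,.01))
```

```text
t 19.9 p [0.6114 0.0913 0.0414] F [-0.3  0.4 -0.8] w 0.0598 g 32.8 q [ 0.1   0.22 -0.43 -1.08 -0.3   2.89]
pot rim [0.58060964 0.07483338 0.07946315] (array([0.5793, 0.0744]), 5652, np.float64(0.0792))
```

Request:
drive_tool(
  increments=[
    {"slide":[-0.018,0,0.017],"rot":[0,0,0]},
    {"slide":[-0.014,0,0.013],"rot":[0,0,0]},
    {"slide":[0,0,0],"rot":[0,0,0]},
    {"slide":[0,0,0],"rot":[0,0,0]},
  ],
)

```text
time: 20.38
tool_pos: [0.6116, 0.0916, 0.0401]
eef_rot: [[0.608, 0.449, 0.655], [0.307, -0.894, 0.327], [0.732, 0.002, -0.681]]
force: [-0.2, 1.2, -0.1]
gripper_width: 0.0599
grasp_force: 32.9
```

Request:
drive_tool(
  increments=[
    {"slide":[-0.012,0,0.011],"rot":[0,0,0]},
    {"slide":[-0.012,0,0.011],"rot":[0,0,0]},
    {"slide":[0,0,0],"rot":[0,0,0]},
    {"slide":[0,0,0],"rot":[0,0,0]},
  ],
)

```text
time: 20.72
tool_pos: [0.6122, 0.0918, 0.0401]
eef_rot: [[0.607, 0.449, 0.656], [0.307, -0.894, 0.327], [0.733, 0.003, -0.68]]
force: [-4.6, 1.0, 9.1]
gripper_width: 0.0601
grasp_force: 34.0
```

Run:
```python
from wr import *
go()
s=bot.read_state(); R0=np.array(s['eef_rot']);o=np.array(s['tool_pos'])
off=np.array([.004,.001,-.0515]); p,P=grab('w12',3); c=o+R0@off; print('pot rim',c,rim(P,c[:2],c[2],.031,.01)); go()
```

```text
t 20.72 p [0.6122 0.0918 0.0401] F [-4.6  1.   9.1] w 0.0601 g 34.0 q [ 0.09  0.22 -0.42 -1.1  -0.3   2.92]
pot rim [0.5812431  0.07522551 0.07807129] (array([0.5799, 0.0748]), 5645, np.float64(0.0778))
t 20.87 p [0.6122 0.0917 0.0401] F [-4.5 -0.   9.3] w 0.0595 g 34.0 q [ 0.09  0.22 -0.42 -1.1  -0.3   2.92]
```

The pot is seated: rim height matches the other pots, and the floor pushes back with 9 N. I'll open and retreat along the tool axis.

Request:
drive_tool(
  increments=[
    {"slide":[0,0,0],"rot":[0,0,0]},
    {"slide":[0,0,0],"rot":[0,0,0]},
    {"slide":[0,0,0],"rot":[0,0,0]},
    {"slide":[0,0,0],"rot":[0,0,0]},
    {"slide":[0,0,0],"rot":[0,0,0]},
    {"slide":[0,0,0],"rot":[0,0,0]},
  ],
  gripper=0.95,
)

```text
time: 21.37
tool_pos: [0.6113, 0.0914, 0.0383]
eef_rot: [[0.609, 0.449, 0.654], [0.308, -0.894, 0.327], [0.731, 0.002, -0.682]]
force: [-0.9, 0.0, -0.1]
gripper_width: 0.0808
grasp_force: 0.0
```

Request:
drive_tool(
  increments=[
    {"slide":[0,0,-0.2],"rot":[0,0,0]},
    {"slide":[0,0,-0.3],"rot":[0,0,0]},
    {"slide":[0,0,-0.4],"rot":[0,0,0]},
    {"slide":[0,0,-0.5],"rot":[0,0,0]},
    {"slide":[0,0,-0.5],"rot":[0,0,0]},
    {"slide":[0,0,-0.5],"rot":[0,0,0]},
    {"slide":[0,0,-0.5],"rot":[0,0,0]},
    {"slide":[0.3,0,-0.3],"rot":[0,0,0]},
    {"slide":[0.3,0,-0.3],"rot":[0,0,0]},
    {"slide":[0,0,0],"rot":[0,0,0]},
  ],
)

```text
time: 22.2
tool_pos: [0.5355, 0.0533, 0.1556]
eef_rot: [[0.604, 0.449, 0.658], [0.308, -0.893, 0.327], [0.735, 0.005, -0.678]]
force: [-0.5, 1.2, 0.2]
gripper_width: 0.0814
grasp_force: 0.0
```

Run:
```python
from wr import *
from path import *
s=bot.read_state()
p,P=grab('w13',3)
D={}
for n,o in dict(top=(.580,.0745),da=(.6602,.1477),db=(.5863,.2285),dc=(.5052,.154)).items():
    try: D[n]=rim(P,o,.077,.031); print(n,D[n])
    except Exception as e: print(n,e)
A=np.array([.583,.151])
# peg tops, pts with z .083-.094 near r .114
m=(P[...,2]>.084)&(P[...,2]<.094)&(abs(np.hypot(P[...,0]-A[0],P[...,1]-A[1])-.114)<.015); q=P[m]
ang=np.degrees(np.arctan2(q[:,1]-A[1],q[:,0]-A[0]))
for a in (132.5,-137.5,-47.5,42.5):
    k=abs((ang-a+180)%360-180)<12
    if k.sum(): print('peg',a,k.sum(),np.median(q[k],0).round(4), np.median(ang[k]).round(1))
# plan: vertical tool
go()
for x_yaw in (0,27,60,-60,-30,90):
    print('xyaw',x_yaw)
    R=Rt(x_yaw,90)
    wp=[('up',np.array(s['tool_pos'])+[0,0,.05],np.array(s['eef_rot'])),('vert',[.5,.06,.25],R)]
    for a in (112,132,155,178,200,222):
        t=np.radians(a); wp.append((f'arc{a}',[A[0]+.114*np.cos(t),A[1]+.114*np.sin(t),.05],R))
    run(s['joint_pos'],wp)
```

```text
top (array([0.5795, 0.0749]), 951, np.float64(0.0774))
da (array([0.6602, 0.1479]), 502, np.float64(0.077))
db (array([0.5859, 0.2288]), 627, np.float64(0.0769))
dc (array([0.5047, 0.154 ]), 639, np.float64(0.0774))
peg 132.5 154 [0.5052 0.2327 0.0904] 133.5
peg -137.5 256 [0.4985 0.0739 0.0907] -137.7
peg -47.5 159 [0.6572 0.0675 0.0902] -48.3
peg 42.5 105 [0.6647 0.2263 0.09  ] 42.7
t 22.35 p [0.534  0.0534 0.1512] F [ 0.2 -0.  -0.7] w 0.0811 g 0.0 q [ 0.22 -0.13 -0.59 -0.54 -0.36  2.25]
xyaw 0
up [0.535 0.053 0.206] [ 0.27 -0.21 -0.56 -0.34 -0.42  2.02] err 0.0 marg 0.29 dq 0.04
vert [0.5  0.06 0.25] [ 0.43  0.15  0.1   0.   -1.51  1.14] err 0.0 marg 0.42 dq 0.34
arc112 [0.54  0.257 0.05 ] [ 0.71  0.44 -0.03  0.   -1.11  0.87] err 0.0 marg 1.04 dq 0.06
arc132 [0.507 0.236 0.05 ] [ 0.72  0.37 -0.14  0.   -1.07  0.85] err 0.0 marg 0.95 dq 0.01
arc155 [0.48  0.199 0.05 ] [ 0.7   0.3  -0.24  0.   -1.03  0.87] err 0.0 marg 0.85 dq 0.01
arc178 [0.469 0.155 0.05 ] [ 0.64  0.25 -0.31  0.   -1.01  0.93] err 0.0 marg 0.78 dq 0.01
arc200 [0.476 0.112 0.05 ] [ 0.55  0.24 -0.32  0.   -1.01  1.
[... 3054 characters left out ...]
0.206] [ 0.27 -0.21 -0.56 -0.34 -0.42  2.02] err 0.0 marg 0.29 dq 0.04
vert [0.5  0.06 0.25] [ 0.43  0.15  0.09  0.   -1.51  2.71] err 0.0 marg 0.34 dq 0.2
arc112 [0.54  0.257 0.05 ] [ 0.7   0.43 -0.03  0.   -1.1   2.44] err 0.0 marg 0.38 dq 0.06
arc132 [0.507 0.236 0.05 ] [ 0.72  0.36 -0.14  0.   -1.06  2.43] err 0.0 marg 0.61 dq 0.01
arc155 [0.48  0.199 0.05 ] [ 0.7   0.29 -0.25  0.   -1.03  2.45] err 0.0 marg 0.6 dq 0.01
arc178 [0.469 0.155 0.05 ] [ 0.64  0.25 -0.31  0.   -1.01  2.5 ] err 0.0 marg 0.55 dq 0.01
arc200 [0.476 0.112 0.05 ] [ 0.55  0.24 -0.32  0.   -1.01  2.59] err 0.0 marg 0.46 dq 0.01
arc222 [0.498 0.075 0.05 ] [ 0.46  0.27 -0.29  0.   -1.02  2.68] err 0.0 marg 0.37 dq 0.01
```

Request:
drive_tool(
  increments=[
    {"slide":[0.27,0,-0.25],"rot":[0,0,0]},
    {"slide":[0.27,0,-0.25],"rot":[0,0,0]},
    {"slide":[0.27,0,-0.25],"rot":[0,0,0]},
    {"slide":[0.27,0,-0.25],"rot":[0,-0.5,0]},
    {"slide":[0,0,0],"rot":[0,-0.98,0]},
    {"slide":[0,0,0],"rot":[0,-0.98,0]},
    {"slide":[0,0,0],"rot":[0,-0.98,0]},
    {"slide":[0,0,0],"rot":[0,-0.98,0]},
    {"slide":[0,0,0],"rot":[0,-0.98,0]},
    {"slide":[0,0,0],"rot":[0,-0.98,0]},
    {"slide":[0,0,0],"rot":[0,-0.98,0]},
    {"slide":[0,0,0],"rot":[0,-0.98,0]},
  ],
  gripper=0.35,
)

```text
time: 23.35
tool_pos: [0.5344, 0.0534, 0.2096]
eef_rot: [[0.89, 0.449, 0.078], [0.447, -0.894, 0.038], [0.087, 0.001, -0.996]]
force: [0.8, -0.6, 0.2]
gripper_width: 0.0299
grasp_force: 0.0
```

Request:
drive_tool(
  increments=[
    {"slide":[0,0,0],"rot":[0,-0.5,0]},
    {"slide":[0,0,0],"rot":[0,0,1]},
    {"slide":[0,0,0],"rot":[0,0,1]},
    {"slide":[0,0,0],"rot":[0,0,1]},
    {"slide":[0,0,0],"rot":[0,0,1]},
    {"slide":[0,0,0],"rot":[0,0,1]},
    {"slide":[0,0,0],"rot":[0,0,1]},
    {"slide":[0,0,0],"rot":[0,0,1]},
    {"slide":[0,0,0],"rot":[0,0,1]},
    {"slide":[0,0,0],"rot":[0,0,1]},
    {"slide":[0,0,0],"rot":[0,0,1]},
    {"slide":[0,0,0],"rot":[0,0,1]},
  ],
)

```text
time: 24.35
tool_pos: [0.5342, 0.0534, 0.2087]
eef_rot: [[0.878, -0.478, 0.042], [-0.479, -0.878, 0.02], [0.027, -0.038, -0.999]]
force: [0.2, 0.3, 0.1]
gripper_width: 0.0295
grasp_force: 0.0
```

Run:
```python
from wr import *
go([.505,.2345,.2],Rt(-47,90))
s=bot.read_state(); R=np.array(s['eef_rot']);o=np.array(s['tool_pos']); p,P=grab('w14',2); Q=(P-o)@R*1000
m=(Q[...,2]>-100)&(Q[...,2]<5)&(abs(Q[...,1])<35)&(abs(Q[...,0])<13); q=Q[m]
for z0 in range(-60,4,6):
    w=q[(q[:,2]>z0)&(q[:,2]<z0+6)]; print(z0,len(w),np.percentile(abs(w[:,1]),[5,50,95]).round(0) if len(w) else '')
```

```text
t 24.35 p [0.5342 0.0534 0.2087] F [0.2 0.3 0.1] w 0.0295 g 0.0 q [ 0.39  0.19  0.04 -0.   -1.37  0.68]
rot units [-0.48 -0.24  3.68]
slide units now [-2.81 -3.62  0.28] ('after rot', array([-3.81, -2.55,  0.22]))
-60 530 [14. 19. 28.]
-54 460 [14. 19. 28.]
-48 421 [14. 19. 28.]
-42 367 [14. 19. 27.]
-36 153 [14. 15. 21.]
-30 4 [15. 15. 16.]
-24 2 [25. 28. 31.]
-18 0 
-12 2 [27. 31. 34.]
-6 0 
0 24 [ 1. 11. 31.]
```

Request:
drive_tool(
  increments=[
    {"slide":[0,0,0],"rot":[-0.12,-0.06,0.92]},
    {"slide":[0,0,0],"rot":[-0.12,-0.06,0.92]},
    {"slide":[0,0,0],"rot":[-0.12,-0.06,0.92]},
    {"slide":[0,0,0],"rot":[-0.12,-0.06,0.92]},
    {"slide":[-0.54,-0.36,0],"rot":[0,0,0]},
    {"slide":[-0.54,-0.36,0],"rot":[0,0,0]},
    {"slide":[-0.54,-0.36,0],"rot":[0,0,0]},
    {"slide":[-0.54,-0.36,0],"rot":[0,0,0]},
    {"slide":[-0.54,-0.36,0],"rot":[0,0,0]},
    {"slide":[-0.54,-0.36,0],"rot":[0,0,0]},
    {"slide":[-0.54,-0.36,0.2],"rot":[0,0,0]},
    {"slide":[0,0,0],"rot":[0,0,0]},
  ],
)

```text
time: 25.45
tool_pos: [0.5027, 0.236, 0.1994]
eef_rot: [[0.69, -0.724, -0.001], [-0.724, -0.69, -0.001], [-0.0, 0.002, -1.0]]
force: [-0.5, 0.5, -0.7]
gripper_width: 0.0299
grasp_force: 0.0
```

Run:
```python
from wr import *
p,P=grab('w15',3); A=np.array([.5825,.151])
m=(P[...,2]>.086)&(P[...,2]<.094)&(abs(np.hypot(P[...,0]-A[0],P[...,1]-A[1])-.114)<.015); q=P[m]
ang=np.degrees(np.arctan2(q[:,1]-A[1],q[:,0]-A[0]))
for a in (132.5,-137.5,-47.5,42.5):
    k=abs((ang-a+180)%360-180)<12
    if k.sum(): print('peg',a,k.sum(),np.median(q[k],0).round(4),q[k].min(0).round(4),q[k].max(0).round(4))
go([.505,.2345,.1],Rt(-47,90))
```

```text
peg 132.5 179 [0.5064 0.235  0.0908] [0.4988 0.2289 0.0864] [0.5131 0.2425 0.0921]
peg -137.5 162 [0.4995 0.0762 0.0907] [0.4924 0.0689 0.0861] [0.5059 0.0817 0.092 ]
peg 42.5 162 [0.6659 0.2285 0.0905] [0.6596 0.2224 0.0867] [0.6737 0.2354 0.0921]
t 25.6 p [0.5042 0.2325 0.2014] F [ 0.4 -0.7 -0.1] w 0.0298 g 0.0 q [ 0.72  0.27  0.12  0.   -1.42  0.04]
rot units [-0.   -0.02  0.08]
slide units now [-0.03 -0.05  2.54] ('after rot', array([-0.02, -0.05,  2.54]))
```

View pics/w15.png

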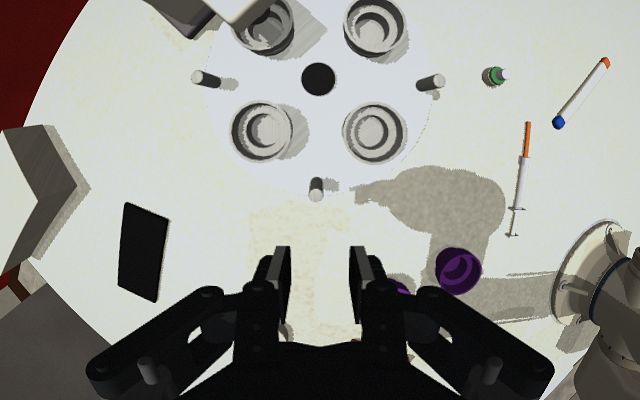

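The view shows all four pots in their wells and the nearest peg at (316,190), in line with the finger gap at (320,270). I'll descend around it.

Request:
drive_tool(
  increments=[
    {"slide":[-0.01,-0.03,0.5],"rot":[0,0,0]},
    {"slide":[-0.01,-0.03,0.5],"rot":[0,0,0]},
    {"slide":[-0.01,-0.03,0.5],"rot":[0,0,0]},
    {"slide":[0,0,0.5],"rot":[0,0,0]},
    {"slide":[0,0,0.5],"rot":[0,0,0]},
    {"slide":[0,0,0.5],"rot":[0,0,0]},
    {"slide":[0,0,0.4],"rot":[0,0,0]},
    {"slide":[0,0,0],"rot":[0,0,0]},
    {"slide":[0,0,0],"rot":[0,0,0]},
  ],
)

```text
time: 26.35
tool_pos: [0.5066, 0.2347, 0.0661]
eef_rot: [[0.685, -0.728, 0.002], [-0.728, -0.685, -0.002], [0.002, -0.0, -1.0]]
force: [0.3, -0.2, 0.3]
gripper_width: 0.03
grasp_force: 0.0
```

Run:
```python
from wr import *
p,P=grab('w16',1)
go([.5058,.2357,.036],Rt(-47.3,90))
s=bot.read_state(); R=np.array(s['eef_rot']);o=np.array(s['tool_pos']); Q=(P-o)@R*1000
m=(P[...,2]>.084)&(P[...,2]<.094)&(abs(Q[...,0])<25)&(abs(Q[...,1])<12); print('peg top in tool',np.median(Q[m],0),Q[m].min(0),Q[m].max(0),m.sum())
```

```text
t 26.4 p [0.5073 0.2354 0.0672] F [1.  0.3 0.6] w 0.0299 g 0.0 q [ 0.72  0.35 -0.12  0.   -1.1   0.04]
rot units [-0.03 -0.03  0.11]
slide units now [-0.03  0.02  0.78] ('after rot', array([-0.03,  0.02,  0.78]))
peg top in tool [  0.91788488   0.43686667 -23.53240154] [ -7.61902661  -6.0371689  -25.58690827] [  6.28886878   6.94071396 -16.82200054] 559
```

Request:
drive_tool(
  increments=[
    {"slide":[0,0,0.2],"rot":[0,0,0.03]},
    {"slide":[0,0,0.2],"rot":[0,0,0.03]},
    {"slide":[0,0,0.2],"rot":[0,0,0.03]},
    {"slide":[0,0,0.18],"rot":[0,0,0.02]},
    {"slide":[0,0,0],"rot":[0,0,0]},
    {"slide":[0,0,0],"rot":[0,0,0]},
  ],
)

```text
time: 26.9
tool_pos: [0.5063, 0.2355, 0.0345]
eef_rot: [[0.678, -0.735, 0.002], [-0.735, -0.678, -0.001], [0.002, -0.001, -1.0]]
force: [-0.1, 0.2, -0.5]
gripper_width: 0.0298
grasp_force: 0.0
```

Request:
drive_tool(
  increments=[
    {"slide":[0.003,0.124,0],"rot":[0,0,-0.5]},
    {"slide":[0.003,0.124,0],"rot":[0,0,-0.5]},
    {"slide":[0.003,0.124,0],"rot":[0,0,-0.5]},
    {"slide":[0.003,0.124,0],"rot":[0,0,-0.5]},
    {"slide":[0.003,0.124,0],"rot":[0,0,-0.5]},
    {"slide":[0.003,0.124,0],"rot":[0,0,-0.5]},
  ],
)

```text
time: 27.4
tool_pos: [0.49, 0.2159, 0.0358]
eef_rot: [[0.847, -0.532, 0.008], [-0.532, -0.847, 0.005], [0.004, -0.009, -1.0]]
force: [5.9, 6.8, -5.6]
gripper_width: 0.03
grasp_force: 4.6
```

Run:
```python
from wr import *
t=np.radians(132.7+15); A=np.array([.5828,.1522])
go([*(A+.1134*np.array([np.cos(t),np.sin(t)])),.036],Rt(-47.3+15,90))
```

```text
t 27.4 p [0.49   0.2159 0.0358] F [ 5.9  6.8 -5.6] w 0.03 g 4.6 q [ 0.71  0.33 -0.23  0.   -1.    0.3 ]
rot units [-0.1  -0.05  0.03]
slide units now [-0.02  0.11 -0.01] ('after rot', array([-0.02,  0.11, -0.01]))
```

Request:
drive_tool(
  increments=[
    {"slide":[0.003,0.124,0],"rot":[0,0,-0.5]},
    {"slide":[0.003,0.124,0],"rot":[0,0,-0.5]},
    {"slide":[0.003,0.124,0],"rot":[0,0,-0.5]},
    {"slide":[0.003,0.124,0],"rot":[0,0,-0.5]},
    {"slide":[0.003,0.124,0],"rot":[0,0,-0.5]},
    {"slide":[0.003,0.124,0],"rot":[0,0,-0.5]},
    {"slide":[0.003,0.124,0],"rot":[0,0,-0.5]},
    {"slide":[0.003,0.124,0],"rot":[0,0,-0.5]},
    {"slide":[0.003,0.124,0],"rot":[0,0,-0.5]},
    {"slide":[0.003,0.124,0],"rot":[0,0,-0.5]},
  ],
)

```text
time: 28.23
tool_pos: [0.4717, 0.1694, 0.0357]
eef_rot: [[0.992, -0.124, 0.005], [-0.124, -0.992, 0.005], [0.005, -0.005, -1.0]]
force: [-2.7, 8.2, 0.7]
gripper_width: 0.0302
grasp_force: 4.2
```

Run:
```python
from wr import *
t=np.radians(132.7+40); A=np.array([.5828,.1522])
go([*(A+.1134*np.array([np.cos(t),np.sin(t)])),.036],Rt(-47.3+40,90))
s=bot.read_state(); R=np.array(s['eef_rot']);o=np.array(s['tool_pos']); p,P=grab('w17',1); Q=(P-o)@R*1000
m=(P[...,2]>.084)&(P[...,2]<.094)&(abs(Q[...,0])<15)&(abs(Q[...,1])<13); print('peg top in tool',np.median(Q[m],0).round(1),m.sum())
```

```text
t 28.23 p [0.4717 0.1694 0.0357] F [-2.7  8.2  0.7] w 0.0302 g 4.2 q [ 0.66  0.28 -0.32 -0.   -0.97  0.79]
rot units [-0.06 -0.05  0.03]
slide units now [-0.03  0.07 -0.01] ('after rot', array([-0.03,  0.07, -0.01]))
peg top in tool [  1.8  -7.  -54.9] 765
```

Request:
drive_tool(
  increments=[
    {"slide":[0.003,0.124,0],"rot":[0,0,-0.5]},
    {"slide":[0.003,0.124,0],"rot":[0,0,-0.5]},
    {"slide":[0.003,0.124,0],"rot":[0,0,-0.5]},
    {"slide":[0.003,0.124,0],"rot":[0,0,-0.5]},
    {"slide":[0.003,0.124,0],"rot":[0,0,-0.5]},
    {"slide":[0.003,0.124,0],"rot":[0,0,-0.5]},
    {"slide":[0.003,0.124,0],"rot":[0,0,-0.5]},
    {"slide":[0.003,0.124,0],"rot":[0,0,-0.5]},
    {"slide":[0.003,0.124,0],"rot":[0,0,-0.5]},
    {"slide":[0.003,0.124,0],"rot":[0,0,-0.5]},
  ],
)

```text
time: 29.12
tool_pos: [0.4757, 0.1188, 0.0357]
eef_rot: [[0.952, 0.306, 0.004], [0.306, -0.952, 0.002], [0.004, -0.001, -1.0]]
force: [-2.5, 5.0, 3.0]
gripper_width: 0.0299
grasp_force: 2.8
```

Request:
drive_tool(
  increments=[
    {"slide":[0.003,0.124,0],"rot":[0,0,-0.5]},
    {"slide":[0.003,0.124,0],"rot":[0,0,-0.5]},
    {"slide":[0.003,0.124,0],"rot":[0,0,-0.5]},
    {"slide":[0.003,0.124,0],"rot":[0,0,-0.5]},
    {"slide":[0.003,0.124,0],"rot":[0,0,-0.5]},
    {"slide":[0.003,0.124,0],"rot":[0,0,-0.5]},
    {"slide":[0.003,0.124,0],"rot":[0,0,-0.5]},
    {"slide":[0.003,0.124,0],"rot":[0,0,-0.5]},
    {"slide":[0.003,0.124,0],"rot":[0,0,-0.5]},
    {"slide":[0.003,0.124,0],"rot":[0,0,-0.5]},
    {"slide":[0,0,0],"rot":[0,0,0]},
    {"slide":[0,0,0],"rot":[0,0,0]},
  ],
)

```text
time: 30.12
tool_pos: [0.5009, 0.075, 0.0354]
eef_rot: [[0.736, 0.677, 0.004], [0.677, -0.736, -0.0], [0.002, 0.003, -1.0]]
force: [-1.0, -0.7, -0.6]
gripper_width: 0.0297
grasp_force: 0.0
```

Run:
```python
from wr import *
t=np.radians(132.7+90); A=np.array([.5828,.1522])
go([*(A+.1134*np.array([np.cos(t),np.sin(t)])),.036],Rt(-47.3+90,90))
s=bot.read_state(); R=np.array(s['eef_rot']);o=np.array(s['tool_pos']); p,P=grab('w18',1); Q=(P-o)@R*1000
m=(P[...,2]>.084)&(P[...,2]<.094)&(abs(Q[...,0])<15)&(abs(Q[...,1])<13); print('peg top in tool',np.median(Q[m],0).round(1),m.sum())
```

```text
t 30.12 p [0.5009 0.075  0.0354] F [-1.  -0.7 -0.6] w 0.0297 g 0.0 q [ 0.46  0.29 -0.3   0.   -0.98  1.85]
rot units [ 0.03 -0.03 -0.02]
slide units now [-0.02 -0.03 -0.01] ('after rot', array([-0.02, -0.03, -0.01]))
peg top in tool [  1.1  -3.9 -55.2] 799
```

Request:
drive_tool(
  increments=[
    {"slide":[0,0,-0.3],"rot":[0,0,0]},
    {"slide":[0,0,-0.4],"rot":[0,0,0]},
    {"slide":[0,0,-0.5],"rot":[0,0,0]},
    {"slide":[0,0,-0.6],"rot":[0,0,0]},
    {"slide":[-0.3,0,-0.6],"rot":[0,0,0]},
    {"slide":[-0.3,0,-0.6],"rot":[0,0,0]},
    {"slide":[-0.3,0,-0.6],"rot":[0,0,0]},
    {"slide":[-0.3,0,-0.6],"rot":[0,0,0]},
    {"slide":[0,0,0],"rot":[0,0,0]},
    {"slide":[0,0,0],"rot":[0,0,0]},
  ],
)

```text
time: 31.0
tool_pos: [0.4653, 0.0427, 0.2047]
eef_rot: [[0.736, 0.677, 0.007], [0.677, -0.736, 0.001], [0.006, 0.004, -1.0]]
force: [-0.0, -0.1, -1.2]
gripper_width: 0.0296
grasp_force: 0.0
```

Run:
```python
from wr import *
go(); p,P=grab('w19',3); A=np.array([.5828,.1522])
m=(P[...,2]>.086)&(P[...,2]<.094)&(abs(np.hypot(P[...,0]-A[0],P[...,1]-A[1])-.114)<.015); q=P[m]
ang=np.degrees(np.arctan2(q[:,1]-A[1],q[:,0]-A[0]))
for a in (132.5,-137.5,-47.5,42.5):
    k=abs((ang-a+180)%360-180)<12
    if k.sum(): print('peg',a,k.sum(),np.median(q[k],0).round(4))
for n,o in dict(chute=(.6602,.148),b=(.586,.2285),c=(.505,.154),free=(.5795,.075)).items():
    try: print(n,rim(P,o,.077,.031))
    except Exception as e: print(n,'none')
d=bot.capture('top')[1]; C=cloud('top',d); print('vial',np.median(C[(np.hypot(C[...,0]-.436,C[...,1]+.017)<.02)&(C[...,2]>.038)],0)); 
D=cloud('scene',bot.capture('scene')[1])
for n,o,h,r in (('mid',(.596,-.2045),.082,.031),('cup',(.547,-.318),.084,.023)):
    for nm,X in(('top',C),('scene',D)):
        try: print(n,nm,rim(X,o,h,r))
        except Exception: print(n,nm,'none')
cv2.imwrite('pics/v19.png',np.vstack([p[:300],]))
```

```text
t 31.0 p [0.4653 0.0427 0.2047] F [-0.  -0.1 -1.2] w 0.0296 g 0.0 q [ 0.43  0.08 -0.1   0.   -1.38  1.88]
peg 132.5 153 [0.5081 0.2365 0.0907]
peg -137.5 178 [0.4969 0.0769 0.0908]
peg -47.5 148 [0.6564 0.0662 0.0904]
chute (array([0.6589, 0.1471]), 172, np.float64(0.0773))
b (array([0.5884, 0.229 ]), 129, np.float64(0.0773))
c (array([0.5052, 0.1568]), 720, np.float64(0.0777))
free (array([0.5772, 0.0742]), 717, np.float64(0.0776))
vial [ 0.44118921 -0.00081619  0.54662988]
mid top (array([ 0.594 , -0.2035]), 76, np.float64(0.081))
mid scene (array([ 0.5967, -0.2038]), 104, np.float64(0.0804))
cup top (array([ 0.5465, -0.3173]), 43, np.float64(0.0819))
cup scene (array([ 0.547, -0.318]), 0, np.float64(nan))
  return _methods._mean(a, axis=axis, dtype=dtype,
  ret = ret.dtype.type(ret / rcount)
```

View pics/v19.png

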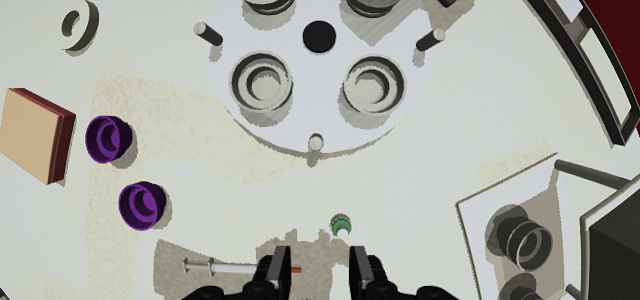

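```bash
cat > cmp.py <<'E'
from wr import *
A=np.array([.5838,.1535]); g=lambda f:cv2.cvtColor(f,cv2.COLOR_BGR2GRAY).astype(np.float32)
for n in('top','scene'):
    a=g(cv2.imread(f'pics/{n}0.png')); b=g(bot.capture(n)[0]); c=cal(n)
    for ang in (132.7,222.7,312.7,42.7):
        w=np.array([A[0]+.1135*np.cos(np.radians(ang)),A[1]+.1135*np.sin(np.radians(ang)),.075])
        if n=='scene': w[:2]+=[.002,.002]
        q=np.array(c['rotation']).T@(w-c['xyz']); u,v=c['cx']+c['f']*q[0]/-q[2],c['cy']-c['f']*q[1]/-q[2]
        u,v=int(round(u)),int(round(v))
        if not(20<u<620 and 20<v<380): continue
        t=cv2.resize(a[v-9:v+10,u-8:u+9],None,fx=8,fy=8,interpolation=2); s=cv2.resize(b[v-15:v+16,u-14:u+15],None,fx=8,fy=8,interpolation=2)
        r=cv2.matchTemplate(s,t,cv2.TM_CCOEFF_NORMED); _,m,_,l=cv2.minMaxLoc(r); du,dv=(l[0]-48)/8,(l[1]-48)/8
        dw=pt(n,u+du,v+dv,z=.08)-pt(n,u,v,z=.08); tg=np.array([-np.sin(np.radians(ang)),np.cos(np.radians(ang))])
        print(n,ang,(u,v),'shift px',du,dv,'score',round(m,2),'ccw mm',(dw[:2]@tg*1000).round(1),'deg',np.degrees(dw[:2]@tg/.1135).round(2))
E
python3 cmp.py
```

```text
top 132.7 (242, 193) shift px 3.0 5.75 score 0.49 ccw mm 17.2 deg 8.66
top 222.7 (302, 195) shift px -6.0 6.0 score 0.42 ccw mm -22.7 deg -11.48
top 312.7 (305, 137) shift px 2.25 2.25 score 0.23 ccw mm -8.8 deg -4.44
top 42.7 (246, 135) shift px 0.75 -0.75 score 0.99 ccw mm -2.9 deg -1.46
scene 132.7 (435, 244) shift px 0.875 1.0 score 0.99 ccw mm -2.7 deg -1.34
scene 222.7 (351, 222) shift px 1.25 -0.25 score 0.99 ccw mm -2.5 deg -1.25
scene 312.7 (321, 286) shift px -0.625 -0.375 score 0.96 ccw mm -1.1 deg -0.56
scene 42.7 (418, 316) shift px -1.5 0.5 score 0.99 ccw mm -2.6 deg -1.31
```

The disc sits about 1.3° short of the click because of friction. I'll nudge the same peg the last 2.6 mm.

Run:
```python
from wr import *
go([.4995,.0757,.036],Rt(42.7,90))
```

```text
t 31.35 p [0.4646 0.0426 0.2022] F [-1.1  0.8 -0.8] w 0.03 g 0.0 q [ 0.43  0.09 -0.1   0.   -1.38  1.89]
rot units [ 0.02 -0.    0.  ]
slide units now [ 1.2  -0.02  4.15] ('after rot', array([ 1.2 , -0.02,  4.15]))
```

Request:
drive_tool(
  increments=[
    {"slide":[0.4,0,0.4],"rot":[0,0,0]},
    {"slide":[0.4,0,0.4],"rot":[0,0,0]},
    {"slide":[0.4,-0.02,0.5],"rot":[0,0,0]},
    {"slide":[0,0,0.5],"rot":[0,0,0]},
    {"slide":[0,0,0.5],"rot":[0,0,0]},
    {"slide":[0,0,0.5],"rot":[0,0,0]},
    {"slide":[0,0,0.4],"rot":[0,0,0]},
    {"slide":[0,0,0.3],"rot":[0,0,0]},
    {"slide":[0,0,0.3],"rot":[0,0,0]},
    {"slide":[0,0,0.3],"rot":[0,0,0]},
    {"slide":[0,0,0],"rot":[0,0,0]},
    {"slide":[0,0,0],"rot":[0,0,0]},
  ],
)

```text
time: 32.35
tool_pos: [0.4996, 0.0754, 0.0385]
eef_rot: [[0.735, 0.678, 0.001], [0.678, -0.735, -0.001], [-0.0, 0.002, -1.0]]
force: [-0.6, 0.5, 0.3]
gripper_width: 0.0304
grasp_force: 0.0
```

Request:
drive_tool(
  increments=[
    {"slide":[0,0.03,0],"rot":[0,0,0]},
    {"slide":[0,0.03,0],"rot":[0,0,0]},
    {"slide":[0,0.03,0],"rot":[0,0,0]},
    {"slide":[0,0.03,0],"rot":[0,0,0]},
    {"slide":[0,0.03,0],"rot":[0,0,0]},
    {"slide":[0,0.03,0],"rot":[0,0,0]},
    {"slide":[0,0.02,0],"rot":[0,0,0]},
    {"slide":[0,0,0],"rot":[0,0,0]},
    {"slide":[0,0,0],"rot":[0,0,0]},
  ],
)

```text
time: 33.1
tool_pos: [0.5055, 0.07, 0.0392]
eef_rot: [[0.735, 0.678, 0.003], [0.678, -0.735, -0.0], [0.002, 0.002, -1.0]]
force: [-3.0, 1.9, 2.8]
gripper_width: 0.0299
grasp_force: 1.6
```

```bash
python3 cmp.py | grep -v "score 0.[0-8]"; python3 -c "
from wr import *
go([.4995+.0054,.0757-.0059,.036],Rt(42.7,90))"
```

```text
top 42.7 (246, 135) shift px -0.125 0.125 score 0.99 ccw mm 0.5 deg 0.24
scene 132.7 (435, 244) shift px -0.125 -0.25 score 0.99 ccw mm 0.6 deg 0.3
scene 312.7 (321, 286) shift px 0.0 0.125 score 0.99 ccw mm 0.2 deg 0.12
scene 42.7 (418, 316) shift px 0.25 0.0 score 0.99 ccw mm 0.3 deg 0.18
t 33.2 p [0.5055 0.0699 0.0392] F [-2.1  2.3  3.1] w 0.0301 g 1.7 q [ 0.45  0.29 -0.29  0.   -0.99  1.87]
rot units [ 0.03 -0.02  0.  ]
slide units now [-0.01 -0.01  0.08] ('after rot', array([-0.01, -0.01,  0.08]))
```

The disc is now within about 0.2° of the click. I'll back off, lift clear and check everything.

Request:
drive_tool(
  increments=[
    {"slide":[0,-0.1,0],"rot":[0,0,0]},
    {"slide":[0,-0.1,0],"rot":[0,0,0]},
    {"slide":[0,0,-0.4],"rot":[0,0,0]},
    {"slide":[0,0,-0.6],"rot":[0,0,0]},
    {"slide":[0,0,-0.8],"rot":[0,0,0]},
    {"slide":[0,0,-0.8],"rot":[0,0,0]},
    {"slide":[-0.5,0,-0.8],"rot":[0,0,0]},
    {"slide":[-0.5,0,-0.8],"rot":[0,0,0]},
    {"slide":[-0.5,0,-0.8],"rot":[0,0,0]},
    {"slide":[-0.5,0,0],"rot":[0,0,0]},
    {"slide":[0,0,0],"rot":[0,0,0]},
    {"slide":[0,0,0],"rot":[0,0,0]},
  ],
)

```text
time: 34.2
tool_pos: [0.4402, 0.0211, 0.2394]
eef_rot: [[0.735, 0.678, 0.004], [0.678, -0.735, 0.0], [0.003, 0.003, -1.0]]
force: [0.2, 0.3, 0.4]
gripper_width: 0.0301
grasp_force: 0.0
```

```bash
python3 cmp.py | grep -v "score 0.[0-8]"
python3 - <<'E'
from wr import *
go(); p,P=grab('w20',3)
for n,o in dict(chute=(.6602,.148),b=(.586,.2285),c=(.505,.154),free=(.5795,.075)).items(): print(n,rim(P,o,.077,.031))
D=cloud('scene',bot.capture('scene')[1]); D0=cloud('scene',np.load('scene.npy'))
for X in(D0,D):
    q=X[(np.hypot(X[...,0]-.438,X[...,1]+.015)<.02)&(X[...,2]>.02)&(X[...,2]<.055)]; print('vial',len(q),q.mean(0).round(4))
for n,o,h,r in (('mid',(.594,-.2055),.082,.031),('cup',(.5465,-.319),.084,.023)): print(n,rim(P,o,h,r))
E
```

```text
top 312.7 (305, 137) shift px 0.0 0.0 score 0.99 ccw mm 0.0 deg 0.0
top 42.7 (246, 135) shift px -0.125 0.125 score 0.99 ccw mm 0.5 deg 0.24
scene 132.7 (435, 244) shift px -0.125 -0.125 score 1.0 ccw mm 0.3 deg 0.17
scene 222.7 (351, 222) shift px -0.125 0.125 score 0.99 ccw mm 0.4 deg 0.19
scene 312.7 (321, 286) shift px 0.0 0.125 score 1.0 ccw mm 0.2 deg 0.12
scene 42.7 (418, 316) shift px 0.25 -0.125 score 1.0 ccw mm 0.5 deg 0.24
t 34.3 p [0.4405 0.0216 0.2382] F [-0.1  0.3  0.3] w 0.0299 g 0.0 q [ 0.41  0.03 -0.08  0.   -1.47  1.91]
chute (array([0.6602, 0.148 ]), 0, np.float64(nan))
b (array([0.586 , 0.2285]), 0, np.float64(nan))
c (array([0.5049, 0.1545]), 603, np.float64(0.0777))
free (array([0.5791, 0.0738]), 577, np.float64(0.0777))
vial 111 [ 0.4453 -0.0142  0.0313]
vial 112 [ 0.4454 -0.0144  0.0312]
mid (array([ 0.5939, -0.2047]), 408, np.float64(0.0824))
cup (array([ 0.5466, -0.3189]), 190, np.float64(0.0834))
  return _methods._mean(a, axis=axis, dtype=dtype,
  ret = ret.dtype.type(ret / rcount)
```

```bash
python3 -c "
from workcell import bot
print(bot.hand_in())"
```

```text
the job is handed in; nothing more can be done
None
```

The job is handed in at about 34 s: the top pot stands upright in its well under the chute, the turntable is one click anticlockwise (within about 0.2°) with the other three pots riding along, and the rest of the wide pile, the narrow pile and the vial measured where they were.

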